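Strip a pellet die into its holders

ROBOT

A 6-joint arm with a two-finger parallel gripper is mounted at the origin on a cart in front of the work surface, level with it; the furniture and walls round the work are solid. World frame = base frame: x ahead of the robot, y to its left, z up, the work surface at z = 0. Lengths are in mm, angles in rad, forces in N, time in s.
With the tool pointing down it reaches from about 400 to 825 mm from the base axis. Payload 7 kg.
Tool frame: the origin (TCP) lies midway between the tips of the shut fingers; the grasp point (between the pads) lies 19 mm behind it; x points along the fingers, y is the direction in which the jaws open and shut, and the axes are right-handed (so a half turn about x gives the same grasp; the last joint's range is limited). The gripper opens to 88 mm and grips with 3 to 60 N. Pads are 19 mm wide; open, the fingers measure 130 mm over their backs; the gripper's body (78 mm by 193 mm) begins 47 mm behind the grasp point.
Start: joints at [-1.03, 0.359, 0.012, 0, -1.224, -0.288], TCP at [168.802, -653.53, 226.561] pointing down, gripper open.
Joint ranges: [-3.07, 3.07], [-1.43, 2.12], [-1.02, 1.25], [-3.03, 1.67], [-3.05, -0], [-3.03, 3.03]. Speed limits (rad/s): [2.39, 2.39, 3.01, 3.14, 3.14, 3.14].

INTERFACE

Orientations are given as [roll, pitch, yaw] about the fixed x, y, z axes, in that order (R = Rz(yaw) Ry(pitch) Rx(roll)).
In Python, from plant import arm gives the robot as it stands.
- The arm moves only by the tool step_arm, never from a script. Its argument "increments" is a list of rows, each a list of 5 numbers: the gripper's target within -1 to 1 (fully open at 1, half-way at 0, shut at -1), then the shift along the tool's x, y, z in m, then the turn about the tool's x in degrees. A call has 1 to 8 rows; each row is the pose to reach, as a shift and turn from the pose commanded when the call began, along the tool's axes at that moment; what a row does not reach only later rows make up. A row lasts 1/8 s, in which the tool goes at most 62.5 mm and 10.7 degrees, less where a joint would pass 70% of its speed; a pose out of reach is approached as far as the arm can. A call with a gripper value outside its range is refused whole. The fingers move at their own pace and stop on an object; "grip_force" is the grip in N (left out, the last holds). Time passes only in rows, so rows that repeat a pose let the fingers close. It gives the time, the measured TCP pose, the force and the opening at its end, in the units of the state.
- arm.get_obs(): the state, without advancing time (a new reading comes with each control period).
- arm.grab_frame(name): name is "scene" or "side" or "wrist"; returns (picture, depth): 384x512x3 uint8, red, green, blue; 384x512 float32, mm along the optical axis (not along the pixel's ray), 0 where there is no reading.
- arm.camera_params(name): a dict with "fx", "fy", "cx", "cy" (pixels), "eye" and "attitude" of the camera in the world. Camera axes: x right, y down, z forward; pixel columns grow to the right and rows downward; lengths in mm; the calibration is good to about 2 mm. A picture is of the moment at which its call begins: read the wrist's pose just before it. camera_params takes no time and is no camera call; for the wrist camera it gives the pose at the moment of the call.
- arm.job_done(): hands the job in, once; it reports no verdict.
The state is a dict: "t": time; "joints": joint angles; "dq": joint speeds; "joint_torque": joint torques, N m; "position": TCP position; "tool_rot": TCP orientation; "wrist_force": force on the tool from outside, world axes, zero at the start; "ft_torque": the same for the moment, N m; "width": opening from 0.0 (shut) to 1.0 (fully open).
Only numpy, scipy, OpenCV 4.12 (cv2) and the standard library are available. Lean on these libraries where they do the work, as an engineer would, in place of code of your own. Each camera call takes 0.05 s, during which the arm holds its last target.

TASK

The pellet-pressing die stands assembled on the desk. Take it apart from the top down, one part at a time, and set each part upright in its own blue holder: hang the plunger by its head in the tall stand, slip the brass stop ring over the post, stand the light grey steel sleeve in the round rubber-lined well and set the dark base in the square cork-lined tray. Keep every part upright, never let the plunger's polished end touch the desk, and do not knock over the two sample vials.

Things in the scene. Friction and masses are not known exactly. Their poses are not given: they have to be found in the camera images.
- plunger_center (a point): Plunger, top of the die: light grey steel, knurled head 36 mm across and 18 mm tall on a 12 mm rod 44 mm long (0.15 kg). Point: on its axis half-way up, 31 mm above the polished lower end, 31 mm below the top, 13 mm below the head's underside; z: axis, up. The rod hangs loosely through the ring into the sleeve's bore, the head lies on the ring; it pulls straight up, clear after 50 mm. Grip its head.
- ring_center (a point): Stop ring: knurled brass ring, 46 mm outside, 28 mm inside, 16 mm tall (0.12 kg), lying on the sleeve under the plunger's head, loosely round the sleeve's boss. Point: on its axis half-way up, 8 mm above its underside; z: its axis.
- sleeve_center (a point): Sleeve: light grey ground steel cylinder 56 mm across and 42 mm tall with a 16 mm bore (0.55 kg), standing on the base loosely round the base's spigot. Point: on its axis half-way up, 21 mm above its underside and 21 mm below its flat top, from which a boss 24 mm across rises 3 mm more; z: its axis, boss upward.
- base_center (a point): Base: dark steel disc 66 mm across and 24 mm tall (0.50 kg), the bottom of the die, on the desk; a spigot 12 mm across rises 8 mm from the middle of its top. Point: on its axis half-way up the disc, 12 mm above its underside; z: its axis, spigot upward. The assembled die is 100 mm high; base, sleeve, ring and head show as rings inside one another from above.
- stand_mouth (a point): Plunger's holder: the tall one of the four blue plastic holders, a round stand 45 mm across (foot 76 mm), heavy and standing fast, 54 mm high, with an upright hole of 27 mm in its top that is 46 mm deep. The point is the centre of the hole's mouth, level with the stand's top; the plunger's rod goes in the hole and the underside of its head rests on the top.
- post_foot (a point): Ring's holder: low round blue disc 72 mm across and 8 mm thick, heavy and standing fast, with an upright round-nosed post 12 mm across in its middle that rises 19.5 mm above the disc. The point is on the post's axis level with the top of the disc, on which the ring comes to lie, round the post.
- sleeve_seat (a point): Sleeve's holder: round blue well 88 mm across, heavy and standing fast, with a black rubber floor 72 mm across and a rim 5 mm higher than the floor. The point is the centre of the floor, 3 mm above the desk.
- base_seat (a point): Base's holder: square blue tray 104 mm wide, heavy and standing fast, with a round cork floor 82 mm across and a rim 5 mm higher than the floor. The point is the centre of the floor, 3 mm above the desk.
- vial_blue_center (a point): Glass sample vial with blue cap standing loose on the desk among the holders, 12 mm across, 34 mm tall; the point is its centre, half-way up.
- vial_green_center (a point): The same with a green cap.
There are look-alikes about, which are no part of the job. What is shaped like the part that bears plunger_center but green or purple is not meant.

How it is judged:
By the outcome, as a careful person would: the job done as asked, in the order asked, and still so for the second after the job is handed in, with the robot touching nothing.
It also fails if it takes over 122 s, if anything falls off the work surface, if the arm or the gripper's body presses on something with over 40 N, if the wrist force passes 120 N, or if a joint passes its speed limit or range.

## Working session

There is one attempt and no reset: what is moved stays moved. The work goes in short steps, Python scripts to look and compute and a tool call to move; the robot and the scene stay as the last step left them, time stands still between calls to the robot, and variables do not carry over. Pictures are saved under pics/ and viewed, and the job is handed in when it is done.

Besides the shell and the picture viewer there is one more tool, called after ">>>" as name([rows], argument=value, ...), one row to a line, values as JSON. step_arm: Moves the arm, as the interface text tells. Its arguments: {"type":"object","properties":{"increments":{"type":"array","items":{"type":"array","items":{"type":"number"}}},"grip_force":{"type":"number"}},"required":["increments"]}

```bash
ls; mkdir -p pics; python3 - <<'E'
from plant import arm
import cv2
print(arm.get_obs())
for n in ("scene","side","wrist"):
    p=arm.camera_params(n);print(n,p)
    im,d=arm.grab_frame(n)
    cv2.imwrite(f"pics/{n}0.png",im[:,:,::-1])
    import numpy as np
    np.save(f"{n}0.npy",d)
E
```

```text
pics
{'t': 0.0, 'joints': array([-1.02985357e+00,  3.59427016e-01,  1.10738359e-02, -3.55353006e-04,
       -1.22409996e+00, -2.88111227e-01]), 'dq': array([ 0.00035956,  0.00169226, -0.00029667,  0.00040052,  0.00016625,
       -0.00073887]), 'joint_torque': array([-4.18003274e-04, -5.82716525e+01,  2.93052506e+01,  6.99727044e+00,
        6.98545278e-03, -1.88494473e-04]), 'position': array([ 168.71267123, -653.0766126 ,  225.60231596]), 'tool_rot': array([1.65997867, 1.56910616, 1.91268917]), 'wrist_force': array([ 0.10937214, -0.12256358,  0.00092395]), 'ft_torque': array([ 0.03901498,  0.05156387, -0.01070044]), 'width': 1.0016766320338841}
scene {'fx': 444.2626093680718, 'fy': 444.2626093680718, 'cx': 250.41351965143534, 'cy': 191.6648799144086, 'eye': array([-159.20890219,  793.68455108,  794.07648517]), 'attitude': array([-2.2064821 , -0.00620608, -2.39698678])}
side {'fx': 496.9887772251299, 'fy': 496.9887772251299, 'cx': 257.3028291307198, 'cy': 184.9560200946702, 'eye': array([369.34833283, 951.9497088 , 597.37847797]), 'attitude': array([-2.10697365,  0.0098853 , -2.96852374])}
wrist {'fx': 291.5629761572882, 'fy': 291.5629761572882, 'cx': 255.57807536720296, 'cy': 188.9640081649114, 'eye': array([  98.16397674, -670.97029493,  384.28254878]), 'attitude': array([ 2.86973340e+00, -3.64612233e-04,  1.82217563e+00])}
```

View pics/scene0.png

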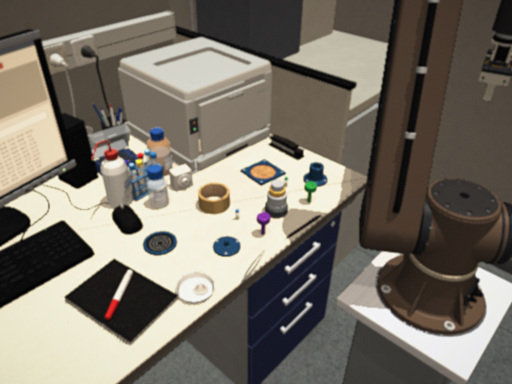

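View pics/side0.png

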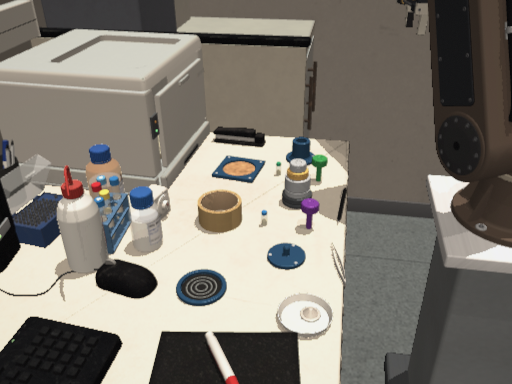

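View pics/wrist0.png

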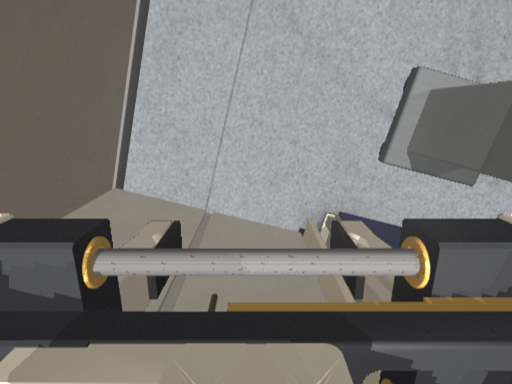

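Scene: the die is near (277,195). The stand is at (316,172), the cork tray at (264,172), the post disc at (227,246) and the well at (160,243). The green and purple plunger look-alikes are close to the die. I'll enlarge both views.

```bash
cat > h.py <<'E'
import numpy as np,cv2
from scipy.spatial.transform import Rotation as R
def rot(a): return R.from_euler('xyz',a).as_matrix()
def world(P,u,v,z):  # pixel->point at depth z
    c=np.array([(u-P['cx'])/P['fx'],(v-P['cy'])/P['fy'],1.0])*z
    return rot(P['attitude'])@c+P['eye']
def onplane(P,u,v,h):
    d=world(P,u,v,1.0)-P['eye']
    return P['eye']+d*(h-P['eye'][2])/d[2]
def proj(P,X):
    c=rot(P['attitude']).T@(np.asarray(X,float)-P['eye'])
    return np.array([P['fx']*c[0]/c[2]+P['cx'],P['fy']*c[1]/c[2]+P['cy']])
def cloud(P,d):
    v,u=np.indices(d.shape)
    c=np.stack([(u-P['cx'])/P['fx']*d,(v-P['cy'])/P['fy']*d,d],-1)
    return c@rot(P['attitude']).T+P['eye']
E
python3 - <<'E'
from plant import arm
import cv2,numpy as np
from h import *
for n,(x0,y0,x1,y1) in {"scene":(130,130,340,280),"side":(170,125,360,315)}.items():
    im=cv2.imread(f"pics/{n}0.png")[y0:y1,x0:x1]
    k=3.8 if n=="scene" else 3.1
    cv2.imwrite(f"pics/{n}0c.png",cv2.resize(im,None,fx=k,fy=k,interpolation=cv2.INTER_CUBIC))
    P=arm.camera_params(n);d=np.load(n+"0.npy");W=cloud(P,d)
    for uv in ([(160,243),(227,246),(264,172),(316,165),(277,182),(250,260),(237,214)] if n=="scene" else [(202,287),(286,256),(240,168),(300,143),(298,165),(250,260),(264,218)]):
        print(n,uv,W[uv[1],uv[0]].round(1))
E
```

```text
scene (160, 243) [583.  326.5   2.8]
scene (227, 246) [445.4 218.9   6.7]
scene (264, 172) [ 602.8 -104.3    4. ]
scene (316, 165) [ 470.4 -195.6   46.2]
scene (277, 182) [455.2  13.6  96.8]
scene (250, 260) [372.5 211.    0.7]
scene (237, 214) [504.4 120.8  20.8]
side (202, 287) [582.9 325.    2.4]
side (286, 256) [448.3 222.    6.6]
side (240, 168) [ 603.6 -104.7    4.3]
side (300, 143) [ 462.6 -169.1   52.5]
side (298, 165) [448.3  31.9  98.7]
side (250, 260) [ 5.144e+02  2.359e+02 -4.000e-01]
side (264, 218) [506.3 122.1  18.7]
```

View pics/scene0c.png

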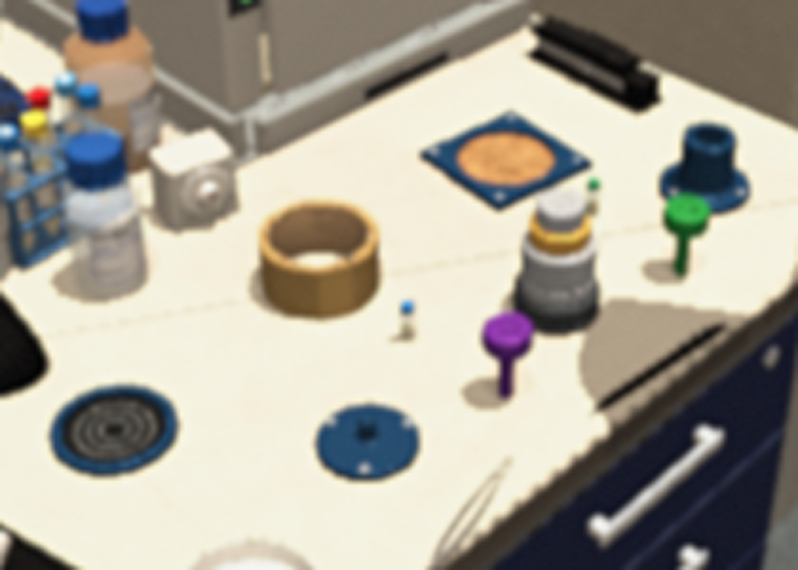

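View pics/side0c.png

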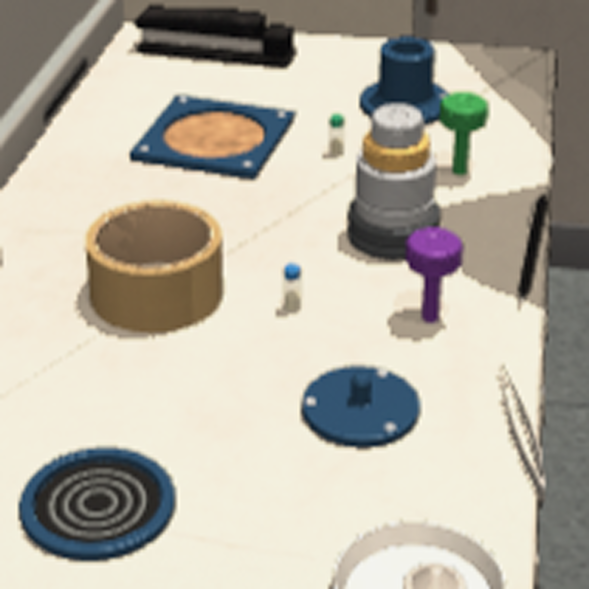

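```bash
python3 - <<'E'
from plant import arm
from h import *
np.set_printoptions(suppress=True,precision=1)
def circ(pts):
    A=np.c_[2*pts,np.ones(len(pts))];s=np.linalg.lstsq(A,(pts**2).sum(1),rcond=None)[0]
    return s[:2],np.sqrt(s[2]+s[:2]@s[:2])
for n in("scene","side"):
    P=arm.camera_params(n);im=cv2.imread(f"pics/{n}0.png");d=np.load(n+"0.npy");W=cloud(P,d)
    hsv=cv2.cvtColor(im,cv2.COLOR_BGR2HSV)
    # well, post disc: blue mask outer contour
    for name,hue,c,rad,h in (("well",(95,125),(583,326),70,8),("disc",(95,125),(447,221),55,8),("cork",(5,22),(603,-105),50,3),("blk",None,(583,326),45,3)):
        near=np.hypot(W[...,0]-c[0],W[...,1]-c[1])<rad
        if hue: m=(hsv[...,0]>=hue[0])&(hsv[...,0]<=hue[1])&(hsv[...,1]>90)&near
        else: m=(hsv[...,1]<90)&near
        if name=="disc": m&=W[...,2]<14
        cs,_=cv2.findContours(m.astype(np.uint8),cv2.RETR_EXTERNAL,cv2.CHAIN_APPROX_NONE)
        ct=max(cs,key=len)[:,0,:]
        ct=cv2.convexHull(ct)[:,0,:]
        pts=np.array([onplane(P,u,v,h)[:2] for u,v in ct])
        print(n,name,*circ(pts),len(ct))
    # tops via depth: die head top z>92, base annulus
    for name,c,rad,lo,hi in (("head",(450,20),40,93,106),("ringtop",(450,20),45,70,86),("stand",(466,-190),45,47,62),("g",(430,-70),0,0,0)):
        if not rad: continue
        m=(np.hypot(W[...,0]-c[0],W[...,1]-c[1])<rad)&(W[...,2]>lo)&(W[...,2]<hi)
        q=W[m]; 
        if len(q): print(n,name,len(q),q.min(0),q.max(0),(q.min(0)+q.max(0))/2,np.median(q[:,2]))
E
```

```text
scene well [580.5 329. ] 40.8980967146675 21
scene disc [446.2 220.8] 33.050041574206396 18
scene cork [ 610.1 -106.5] 38.90820048508727 16
scene blk [583.1 326.2] 47.180447519064515 19
scene head 101 [433.   -0.2  93.5] [468.   37.5 103. ] [450.5  18.7  98.2] 98.67692534348487
scene ringtop 104 [427.5  -2.9  70.1] [471.7  41.8  86. ] [449.6  19.4  78. ] 78.87967355705837
scene stand 91 [ 439.2 -209.4   47. ] [ 484.5 -162.3   56.6] [ 461.9 -185.8   51.8] 52.366390722638016
side well [583.2 329.6] 43.345813531665144 27
side disc [448.7 222. ] 35.73940589421163 23
side cork [ 607.9 -107.4] 37.912811949871255 18
side blk [582.9 326.1] 47.080892577761205 20
side head 135 [432.4   0.2  93.1] [467.3  34.7 102.1] [449.9  17.4  97.6] 98.6492494037742
side ringtop 177 [427.2   3.9  70.1] [473.5  40.9  86. ] [450.3  22.4  78.1] 79.16917293732342
side stand 121 [ 438.9 -212.6   47.1] [ 482.1 -162.    56.6] [ 460.5 -187.3   51.8] 52.258467578540035
```

```bash
python3 - <<'E'
from plant import arm
from h import *
np.set_printoptions(suppress=True,precision=1)
H=np.zeros((380,375,3),np.uint8);Z=np.full((380,375),-99.)
for n in("scene","side"):
    P=arm.camera_params(n);im=cv2.imread(f"pics/{n}0.png");d=np.load(n+"0.npy");W=cloud(P,d)
    for p,c in zip(W.reshape(-1,3),im.reshape(-1,3)):
        i,j=int((750-p[0])/1.1),int((450-p[1])/2)
        i=int((750-p[0])/2);
        if 0<=i<380 and 0<=j<375 and p[2]<300 and p[2]>Z[i,j]: Z[i,j]=p[2];H[i,j]=c
H=cv2.resize(H,None,fx=2,fy=2,interpolation=cv2.INTER_NEAREST)[:420]
for k in range(0,375,50): cv2.putText(H,str(450-2*k),(2*k,10),0,.35,(0,0,255),1);cv2.line(H,(2*k,0),(2*k,420),(0,0,120),1)
for k in range(0,210,50): cv2.putText(H,str(750-2*k),(0,2*k+10),0,.35,(0,0,255),1);cv2.line(H,(0,2*k),(750,2*k),(0,0,120),1)
cv2.imwrite("pics/top.png",H)
print(rot(arm.get_obs()['tool_rot']))
for n in("scene","side"):
    P=arm.camera_params(n);im=cv2.imread(f"pics/{n}0.png");hsv=cv2.cvtColor(im,cv2.COLOR_BGR2HSV);W=cloud(P,np.load(n+"0.npy"))
    for nm,a,b in(("green",50,80),("purple",130,155),("bluecap",100,115)):
        m=(hsv[...,0]>a)&(hsv[...,0]<b)&(hsv[...,1]>100)&(W[...,0]<650)&(W[...,0]>380)&(W[...,1]<300)&(W[...,2]>15)&(W[...,2]<80)
        k,l,s,c=cv2.connectedComponentsWithStats(m.astype(np.uint8))
        for i in range(1,k):
            if s[i,4]>5: print(n,nm,s[i,4],np.median(W[l==i],0),W[l==i].max(0),W[l==i].min(0))
E
```

```text
[[-0.  -0.3  1. ]
 [ 0.   1.   0.3]
 [-1.   0.  -0. ]]
scene green 115 [406.6 -76.3  59.8] [426.4 -64.1  65.5] [391.7 -98.4  17.9]
scene purple 132 [411.5 119.1  59.9] [452.  133.6  64.3] [398.3  51.2  15.7]
scene bluecap 185 [ 454.9 -171.8   40. ] [ 477.2 -157.9   56. ] [ 439.2 -202.9   15.6]
scene bluecap 24 [447.3 218.8  22.9] [454.4 223.4  28. ] [443.2 212.9  15. ]
side green 179 [409.4 -75.3  56.4] [426.4 -62.8  63.5] [393.1 -96.1  15.1]
side green 11 [507.2 -93.   32.4] [509.8 -87.6  34.3] [504.3 -97.5  27. ]
side purple 264 [415.3 120.8  58. ] [432.9 132.3  63.6] [398.5  96.3  15.9]
side bluecap 300 [ 461.1 -172.1   40.7] [ 483.2 -162.    56.1] [ 439.8 -206.1   15.2]
side bluecap 17 [508.4 120.   31.9] [511.1 122.1  34.8] [504.2 117.   27. ]
side bluecap 43 [448.5 219.7  22.9] [453.1 222.7  27.9] [443.1 213.4  15.3]
```

View pics/top.png

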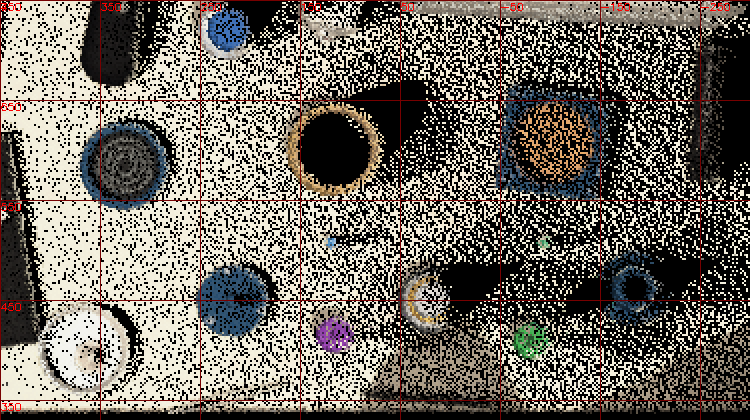

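```bash
cat >> h.py <<'E'
def delta(o,x,y,z,yawdeg=0):
    """tool-frame shift (m) and turn (deg) to reach TCP xyz with tool y axis at yawdeg from world +y"""
    M=rot(o['tool_rot']); s=M.T@(np.array([x,y,z])-o['position'])/1000
    ty=M[:,1]; cur=np.degrees(np.arctan2(-ty[0],ty[1]))  # yaw of tool y from world y (ccw)
    turn=-(yawdeg-cur) # tool x is down
    turn=(turn+90)%180-90
    return s.round(4),round(turn,1),round(cur,2)
E
python3 - <<'E'
from plant import arm
from h import *
np.set_printoptions(suppress=True,precision=1)
for n in("scene","side"):
    P=arm.camera_params(n);W=cloud(P,np.load(n+"0.npy")).reshape(-1,3)
    for y in range(-800,-150,50):
        for x0 in(100,200,300,400,500,600):
            m=(abs(W[:,1]-y-25)<25)&(abs(W[:,0]-x0-50)<50)&(W[:,2]<600)
            if m.sum()>5: print(n,y,x0,m.sum(),W[m,2].max().round(),end=' | ')
    print()
o=arm.get_obs(); print(delta(o,500,-300,230),delta(o,450,18,180))
E
```

```text
scene -800 400 91 -735.0 | scene -800 500 75 153.0 | scene -800 600 120 153.0 | scene -750 100 27 328.0 | scene -750 200 51 336.0 | scene -750 400 87 -741.0 | scene -750 500 125 153.0 | scene -750 600 120 155.0 | scene -700 100 23 378.0 | scene -700 200 43 400.0 | scene -700 400 95 -620.0 | scene -700 500 212 155.0 | scene -700 600 128 154.0 | scene -650 100 1029 505.0 | scene -650 200 130 501.0 | scene -650 400 112 57.0 | scene -650 500 665 154.0 | scene -650 600 84 154.0 | scene -600 100 674 453.0 | scene -600 400 130 140.0 | scene -600 500 1010 154.0 | scene -550 100 12 336.0 | scene -550 400 130 151.0 | scene -550 500 903 153.0 | scene -500 400 128 142.0 | scene -500 500 699 153.0 | scene -450 400 107 152.0 | scene -450 500 347 154.0 | scene -400 300 190 -740.0 | scene -400 400 131 272.0 | scene -400 500 10 272.0 | scene -400 600 9 272.0 | scene -350 200 42 -738.0 | scene -350 300 284 2.0 | scene -350 400 1073 274.0 | scene -350 500 2253 276.0 | scene -350 600 1894 276.0 | scene -300 200 89 -739.0 | scene -300 300 599 4.0 | scene -300 400 287 4.0 | scene -300 500 200 43.0 | scene
[... 976 characters left out ...]
0 323 -743.0 | side -350 300 64 2.0 | side -350 400 1266 273.0 | side -350 500 3713 273.0 | side -350 600 3338 273.0 | side -300 100 294 -741.0 | side -300 200 324 -740.0 | side -300 300 187 3.0 | side -300 400 153 2.0 | side -300 500 264 41.0 | side -300 600 419 44.0 | side -250 100 147 -743.0 | side -250 200 364 -740.0 | side -250 300 198 2.0 | side -250 400 149 54.0 | side -250 500 422 40.0 | side -250 600 468 39.0 | side -200 100 338 1.0 | side -200 200 384 -741.0 | side -200 300 206 2.0 | side -200 400 463 57.0 | side -200 500 290 9.0 | side -200 600 276 10.0 | 
(array([-0. ,  0.3,  0.4]), np.float64(14.5), np.float64(14.48)) (array([0. , 0.6, 0.4]), np.float64(14.5), np.float64(14.48))
```

```bash
python3 - <<'E'
from plant import arm
from h import *
np.set_printoptions(suppress=True,precision=4)
o=arm.get_obs()
for p in((480,-300,430),(450,18,430),(450,18,200)): print(p,delta(o,*p))
P=arm.camera_params("side");W=cloud(P,np.load("side0.npy")).reshape(-1,3)
m=(W[:,2]>100)&(W[:,2]<250)&(W[:,1]<-250)&(W[:,1]>-400)&(W[:,0]>380)&(W[:,0]<700)
print(np.percentile(W[m,1],[5,50,95,99]),W[m,0].min())
E
```

```text
(480, -300, 430) (array([-0.2039,  0.2644,  0.3897]), np.float64(14.5), np.float64(14.48))
(450, 18, 430) (array([-0.2035,  0.5798,  0.4402]), np.float64(14.5), np.float64(14.48))
(450, 18, 200) (array([0.0265, 0.5795, 0.4402]), np.float64(14.5), np.float64(14.48))
[-334.8824 -330.5964 -326.125  -324.3681] 469.3766288058604
```

>>> step_arm([
  [1,-0.06,0,0,0],
  [1,-0.12,0,0,0],
  [1,-0.18,0,0,0],
  [1,-0.2,0,0,0],
  [1,-0.2,0,0,0],
])

```text
t: 0.78
position: [168.9, -653.9, 428.4]
tool_rot: [-1.328, 1.568, -1.075]
wrist_force: [0.9, 0.5, -0.5]
width: 0.998
```

>>> step_arm([
  [1,0,0.033,0.049,2],
  [1,0,0.066,0.097,4],
  [1,0,0.099,0.146,6],
  [1,0,0.132,0.195,8],
  [1,0,0.165,0.244,10],
  [1,0,0.198,0.292,12],
  [1,0,0.231,0.341,14],
  [1,0,0.264,0.39,14.5],
])

```text
t: 1.78
position: [481.0, -298.4, 425.1]
tool_rot: [2.668, 1.569, 2.667]
wrist_force: [1.0, -0.9, -0.5]
width: 1.002
```

```bash
python3 - <<'E'
from plant import arm
from h import *
np.set_printoptions(suppress=True,precision=4)
o=arm.get_obs();print(o['position'],o['joints'],rot(o['tool_rot']))
for p in((450,18,430),(450,18,200)): print(p,delta(o,*p))
E
```

```text
[ 480.998  -298.4232  425.1393] [-0.21    0.1163  0.1313 -0.0005 -1.5877 -1.3616] [[-0.0017  0.0008  1.    ]
 [ 0.0009  1.     -0.0008]
 [-1.      0.0009 -0.0017]]
(450, 18, 430) (array([-0.0045,  0.3164, -0.0313]), np.float64(-0.0), np.float64(-0.05))
(450, 18, 200) (array([ 0.2255,  0.3162, -0.0309]), np.float64(-0.0), np.float64(-0.05))
```

>>> step_arm([
  [1,0.02,0.055,-0.006,0],
  [1,0.06,0.11,-0.012,0],
  [1,0.1,0.155,-0.018,0],
  [1,0.14,0.2,-0.024,0],
  [1,0.18,0.24,-0.028,0],
  [1,0.21,0.28,-0.031,0],
  [1,0.225,0.316,-0.031,0],
  [1,0.225,0.316,-0.031,0],
])

```text
t: 2.78
position: [447.8, 16.8, 199.2]
tool_rot: [-2.822, 1.567, -2.82]
wrist_force: [-0.6, 0.1, -0.1]
width: 1.0
```

```bash
python3 - <<'E'
from plant import arm
from h import *
np.set_printoptions(suppress=True,precision=4)
o=arm.get_obs();print(o['position'],o['joints'],delta(o,450,18,90))
P=arm.camera_params("wrist");im,d=arm.grab_frame("wrist");cv2.imwrite("pics/w1.png",im[:,:,::-1])
for X in ((450,18,100),(450,18,82)): print(proj(P,X))
E
```

```text
[447.7541  16.8149 199.2079] [ 0.4793  0.0005 -0.5014 -0.0008 -1.0731 -2.0472] (array([0.1092, 0.0013, 0.0027]), np.float64(0.1), np.float64(0.14))
[256.9108 192.6884]
[256.8772 187.5967]
```

View pics/w1.png

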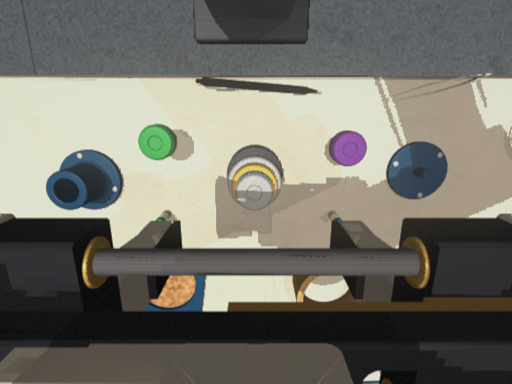

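```bash
python3 - <<'E'
import cv2
im=cv2.imread("pics/w1.png")[130:220,200:310]
cv2.imwrite("pics/w1c.png",cv2.resize(im,None,fx=7,fy=6.5,interpolation=cv2.INTER_CUBIC)[:600])
E
```

```text
(no output)
```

View pics/w1c.png

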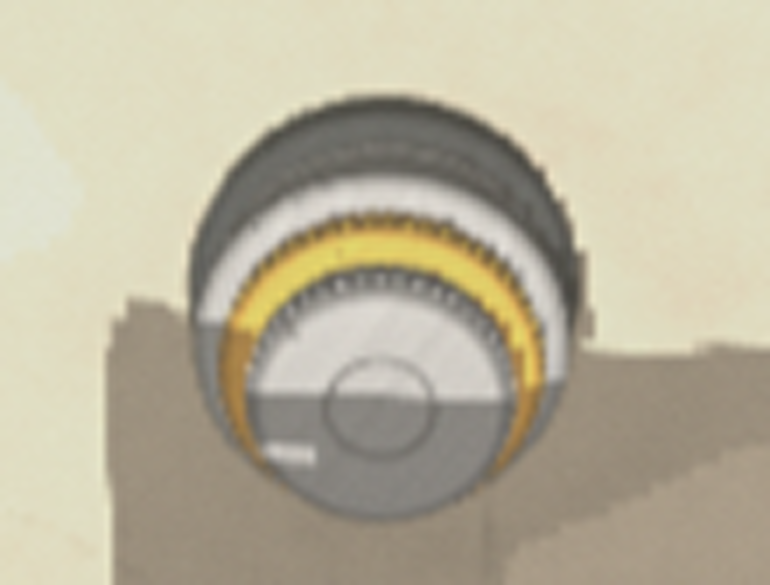

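>>> step_arm([
  [1,0.05,0,0.002,0],
  [1,0.095,0,0.0025,0],
  [1,0.112,0,0.0025,0],
  [1,0.1145,0,0.0025,0],
  [1,0.1145,0,0.0025,0],
], grip_force=30)

```text
t: 3.45
position: [452.4, 15.3, 87.6]
tool_rot: [0.117, 1.57, 0.116]
wrist_force: [1.1, 0.4, 0.4]
width: 1.003
```

```bash
python3 - <<'E'
from plant import arm
from h import *
np.set_printoptions(suppress=True,precision=4)
for i in range(4):
    o=arm.get_obs();print(o['position'],o['t'],delta(o,450,17,84.5)); arm.camera_params("wrist")
    if i<3: arm.grab_frame("side")
P=arm.camera_params("wrist");im,d=arm.grab_frame("wrist");cv2.imwrite("pics/w2.png",im[:,:,::-1])
P=arm.camera_params("side");im,d=arm.grab_frame("side");cv2.imwrite("pics/s2.png",cv2.resize(im[100:260,200:400,::-1],None,fx=3.5,fy=3.5,interpolation=cv2.INTER_CUBIC))
E
```

```text
[452.3558  15.2722  87.6208] 3.45 (array([ 0.0031,  0.0017, -0.0024]), np.float64(-0.0), np.float64(-0.04))
[452.5803  15.5096  87.9345] 3.5 (array([ 0.0034,  0.0015, -0.0026]), np.float64(-0.0), np.float64(-0.04))
[452.6345  15.6523  88.0481] 3.55 (array([ 0.0035,  0.0013, -0.0026]), np.float64(-0.0), np.float64(-0.03))
[452.6385  15.7528  88.0607] 3.6 (array([ 0.0036,  0.0012, -0.0026]), np.float64(-0.0), np.float64(-0.02))
```

View pics/w2.png

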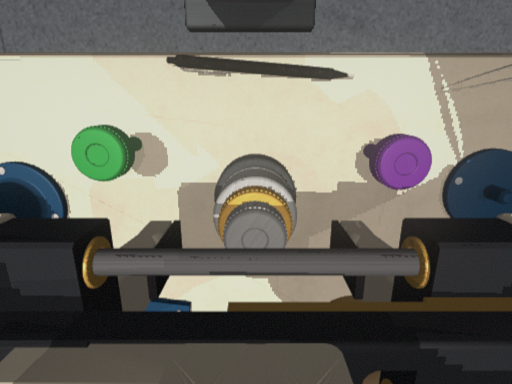

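View pics/s2.png

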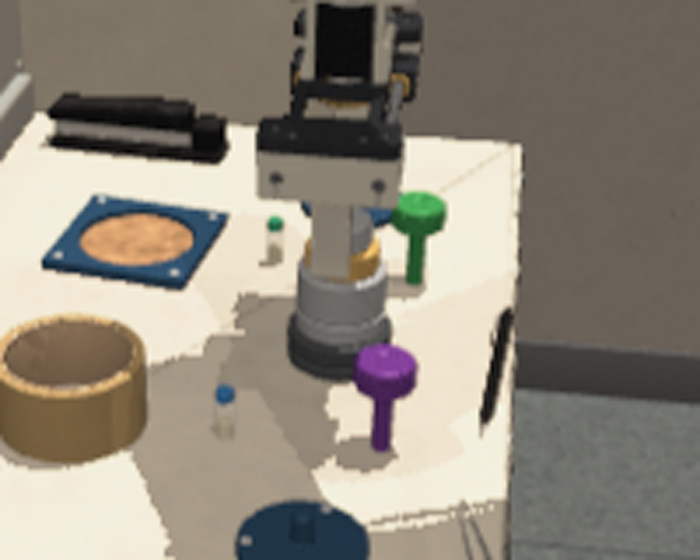

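>>> step_arm([
  [1,0.003,0.0005,-0.003,0],
  [1,0.003,0.0005,-0.003,0],
  [1,0.003,0.0005,-0.003,0],
])

```text
t: 4.08
position: [449.0, 16.2, 84.1]
tool_rot: [-0.804, 1.571, -0.804]
wrist_force: [-0.0, -0.1, -0.5]
width: 1.004
```

>>> step_arm([
  [-1,0,0,0,0],
  [-1,0,0,0,0],
  [-1,0,0,0,0],
  [-1,0,0,0,0],
  [-1,0,0,0,0],
])

```text
t: 4.7
position: [448.9, 16.1, 84.0]
tool_rot: [-2.8, 1.571, -2.801]
wrist_force: [-0.4, 0.2, 0.3]
width: 0.494
```

>>> step_arm([
  [-1,0,0,0,0],
  [-1,0,0,0,0],
  [-1,0,0,0,0],
])

```text
t: 5.08
position: [449.0, 16.1, 84.1]
tool_rot: [-1.084, 1.571, -1.085]
wrist_force: [-0.4, 0.4, 0.4]
width: 0.403
```

>>> step_arm([
  [-1,-0.01,0,0,0],
  [-1,-0.025,0,0,0],
  [-1,-0.04,0,0,0],
  [-1,-0.055,0,0,0],
  [-1,-0.07,0,0,0],
  [-1,-0.08,0,0,0],
  [-1,-0.08,0,0,0],
])

```text
t: 5.95
position: [449.3, 16.3, 164.8]
tool_rot: [0.462, 1.569, 0.462]
wrist_force: [0.4, -0.5, -2.0]
width: 0.401
```

```bash
python3 - <<'E'
from plant import arm
from h import *
np.set_printoptions(suppress=True,precision=4)
o=arm.get_obs();print(o['position'],o['wrist_force'],o['width'],delta(o,461,-187,165))
P=arm.camera_params("wrist");im,d=arm.grab_frame("wrist");cv2.imwrite("pics/w3.png",im[:,:,::-1])
print(proj(P,(461,-187,54)),proj(P,(447,221,8)))
im,d=arm.grab_frame("side");cv2.imwrite("pics/s3.png",cv2.resize(im[60:260,200:400,::-1],None,fx=3,fy=3,interpolation=cv2.INTER_CUBIC))
im,d=arm.grab_frame("scene");cv2.imwrite("pics/c3.png",cv2.resize(im[80:260,200:350,::-1],None,fx=3,fy=3,interpolation=cv2.INTER_CUBIC))
E
```

```text
[449.3453  16.3197 164.8433] [ 0.3539 -0.486  -2.0121] 0.4005934298578885 (array([-0.0003, -0.2033,  0.0117]), np.float64(-0.0), np.float64(-0.02))
[ 45.4768 198.3959] [440.4854 173.2823]
```

View pics/s3.png

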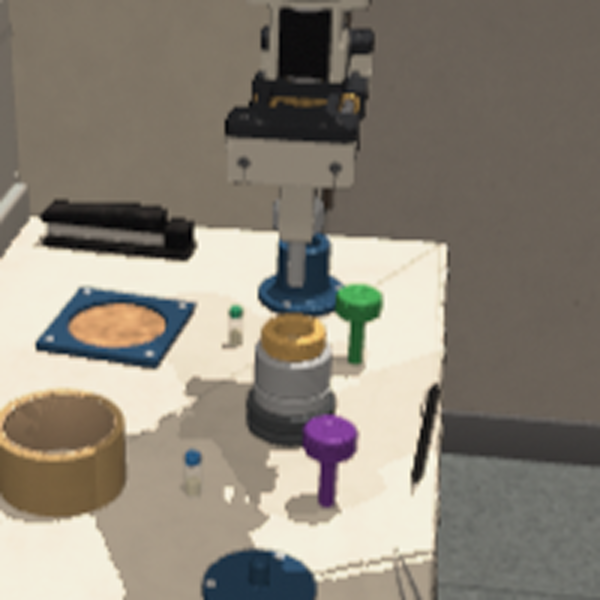

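View pics/w3.png

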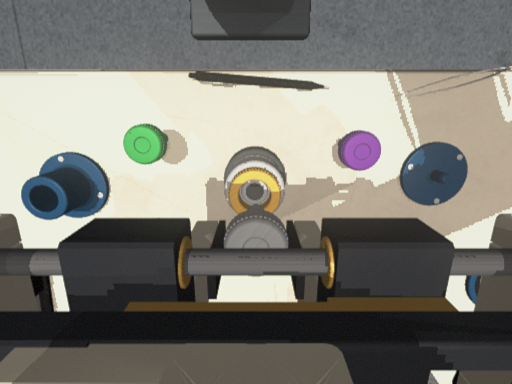

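>>> step_arm([
  [-1,0,-0.03,0.002,0],
  [-1,0,-0.07,0.004,0],
  [-1,0,-0.11,0.006,0],
  [-1,0,-0.15,0.008,0],
  [-1,0,-0.18,0.01,0],
  [-1,0,-0.203,0.012,0],
  [-1,0,-0.203,0.012,0],
  [-1,0,-0.203,0.012,0],
])

```text
t: 7.1
position: [460.5, -186.7, 163.5]
tool_rot: [3.004, 1.57, 3.003]
wrist_force: [0.1, 0.5, -0.8]
width: 0.404
```

```bash
python3 - <<'E'
from plant import arm
from h import *
np.set_printoptions(suppress=True,precision=4)
o=arm.get_obs();print(o['position'],o['wrist_force'],o['width'],delta(o,461,-187,58))
P=arm.camera_params("wrist");im,d=arm.grab_frame("wrist");cv2.imwrite("pics/w4.png",im[:,:,::-1])
print(proj(P,(461,-187,54)),proj(P,(461,-187,116)))
for n in("side","scene"):
  im,d=arm.grab_frame(n);x0,y0=(240,60) if n=="side" else(260,80);cv2.imwrite(f"pics/{n}4.png",cv2.resize(im[y0:y0+130,x0:x0+130,::-1],None,fx=4.5,fy=4.5,interpolation=cv2.INTER_CUBIC))
E
```

```text
[ 460.4761 -186.6611  163.4689] [ 0.0549  0.4684 -0.8077] 0.4037478526102301 (array([ 0.1055, -0.0004,  0.0007]), np.float64(-0.0), np.float64(-0.05))
[255.0991 187.6445] [254.8817 209.472 ]
```

View pics/w4.png

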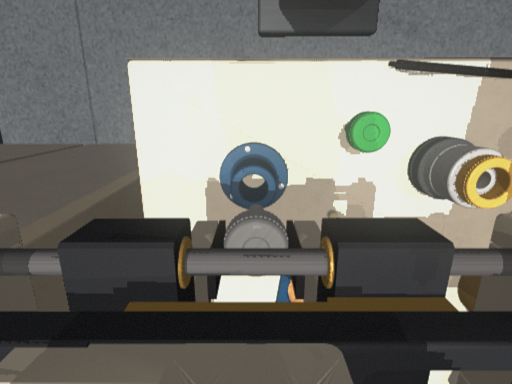

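View pics/side4.png

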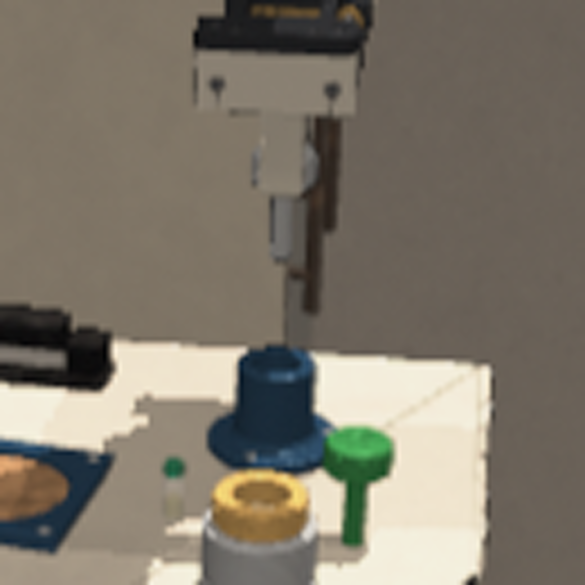

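View pics/scene4.png

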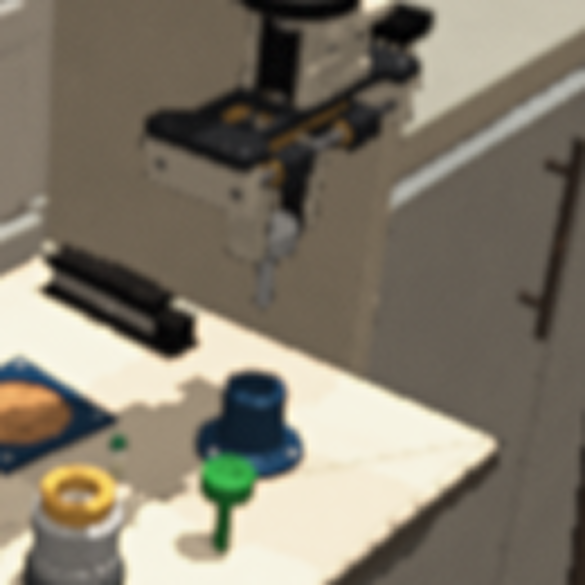

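```bash
python3 - <<'E'
from plant import arm
from h import *
np.set_printoptions(suppress=True,precision=1)
for n,(x0,y0) in (("side",(240,60)),("scene",(260,80))):
    P=arm.camera_params(n)
    for X in((461,-187,162),(461,-187,117.5),(461,-187,54),(461,-187,180)): print(n,X,(proj(P,X)-[x0,y0])*4.5)
# triangulate
def ray(n,u,v):
    P=arm.camera_params(n);d=world(P,u,v,1)-P['eye'];return P['eye'],d/np.linalg.norm(d)
def tri(a,b):
    (p,d),(q,e)=a,b
    s=np.linalg.lstsq(np.c_[d,-e],q-p,rcond=None)[0]
    return (p+d*s[0]+q+e*s[1])/2,np.linalg.norm(p+d*s[0]-q-e*s[1])
for sa,sc in(((282,255),(262,300)),((286,200),(277,262))):
    print(tri(ray("side",240+sa[0]/4.5,60+sa[1]/4.5),ray("scene",260+sc[0]/4.5,80+sc[1]/4.5)))
E
```

```text
side (461, -187, 162) [283.2 174.9]
side (461, -187, 117.5) [280.2 252.1]
side (461, -187, 54) [276.  357.4]
side (461, -187, 180) [284.4 142.9]
scene (461, -187, 162) [272.8 242.9]
scene (461, -187, 117.5) [266.1 302.3]
scene (461, -187, 54) [256.9 383.1]
scene (461, -187, 180) [275.6 218.2]
(array([ 460.1, -180.9,  120.2]), np.float64(3.5515074078025313))
(array([ 459.5, -192.3,  146. ]), np.float64(0.5331678361748052))
```

```bash
python3 - <<'E'
import cv2
im=cv2.imread("pics/w4.png")[135:265,200:310]
cv2.imwrite("pics/w4c.png",cv2.resize(im,None,fx=4.5,fy=4.5,interpolation=cv2.INTER_CUBIC))
E
```

```text
(no output)
```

View pics/w4c.png

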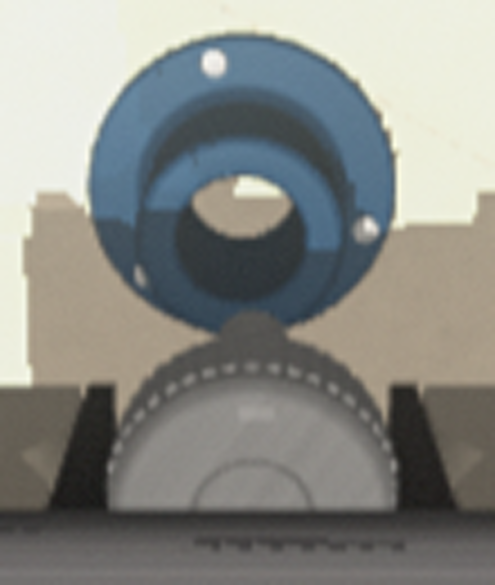

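>>> step_arm([
  [-1,0.02,-0.0015,0.0005,0],
  [-1,0.04,-0.0015,0.0005,0],
  [-1,0.06,-0.0015,0.0005,0],
  [-1,0.08,-0.0015,0.0005,0],
  [-1,0.095,-0.0015,0.0005,0],
  [-1,0.104,-0.0015,0.0005,0],
  [-1,0.104,-0.0015,0.0005,0],
  [-1,0.104,-0.0015,0.0005,0],
])

```text
t: 8.25
position: [461.9, -188.4, 60.6]
tool_rot: [-0.155, 1.57, -0.155]
wrist_force: [-0.3, -0.3, -0.4]
width: 0.403
```

>>> step_arm([
  [-1,0.002,0,-0.001,0],
  [-1,0.0035,0,-0.001,0],
  [-1,0.004,0,-0.001,0],
  [-1,0.004,0,-0.001,0],
])

```text
t: 8.75
position: [460.4, -188.4, 56.1]
tool_rot: [-0.38, 1.571, -0.38]
wrist_force: [-0.0, 0.5, -1.7]
width: 0.399
```

>>> step_arm([
  [-1,0.001,0,0,0],
  [-1,0.001,0,0,0],
])

```text
t: 9.0
position: [460.5, -188.4, 56.0]
tool_rot: [-0.63, 1.57, -0.63]
wrist_force: [-4.1, 2.7, 10.5]
width: 0.403
```

>>> step_arm([
  [1,0,0,0,0],
  [1,0,0,0,0],
  [1,0,0,0,0],
  [1,0,0,0,0],
  [1,-0.03,0,0,0],
  [1,-0.08,0,0,0],
  [1,-0.1,0,0,0],
  [1,-0.1,0,0,0],
])

```text
t: 10.0
position: [461.5, -188.4, 156.8]
tool_rot: [-0.047, 1.567, -0.047]
wrist_force: [-0.6, 0.1, -0.4]
width: 1.0
```

```bash
python3 - <<'E'
from plant import arm
from h import *
np.set_printoptions(suppress=True,precision=4)
o=arm.get_obs();print(o['position'],o['wrist_force'],o['width'],delta(o,450,18,110))
P=arm.camera_params("wrist");im,d=arm.grab_frame("wrist");cv2.imwrite("pics/w5.png",im[:,:,::-1])
n="side";im,d=arm.grab_frame(n);cv2.imwrite(f"pics/{n}5.png",cv2.resize(im[60:260,200:400,::-1],None,fx=3,fy=3,interpolation=cv2.INTER_CUBIC))
E
```

```text
[ 461.5069 -188.4423  156.7714] [-0.578   0.0908 -0.3503] 1.0004764927453973 (array([ 0.0467,  0.2064, -0.0117]), np.float64(-0.0), np.float64(-0.01))
```

View pics/w5.png

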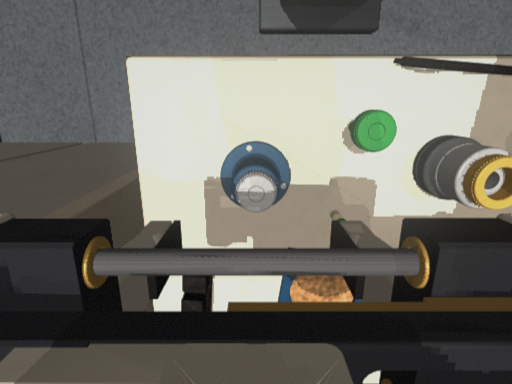

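View pics/side5.png

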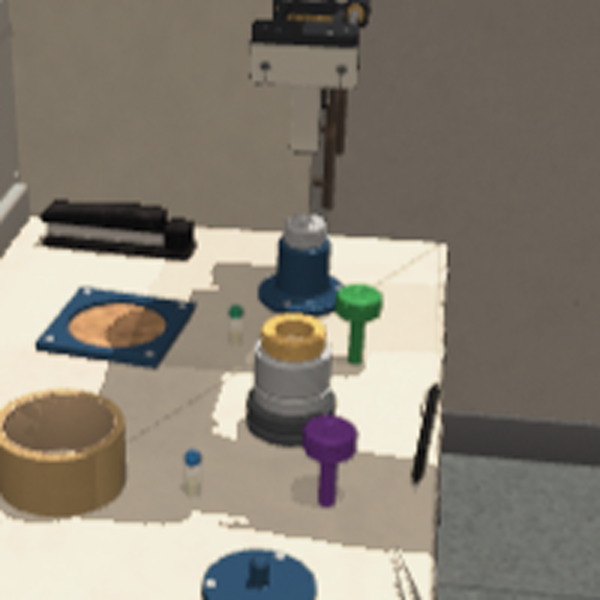

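Plunger is hanging in the stand, with its head at (256,192) in the wrist view. Next is the ring.

>>> step_arm([
  [1,0,0.05,-0.003,0],
  [1,0,0.1,-0.006,0],
  [1,0,0.15,-0.009,0],
  [1,0,0.19,-0.012,0],
  [1,0.02,0.205,-0.012,0],
  [1,0.045,0.205,-0.012,0],
  [1,0.045,0.205,-0.012,0],
  [1,0.045,0.205,-0.012,0],
])

```text
t: 11.1
position: [448.5, 16.4, 110.1]
tool_rot: [-2.428, 1.57, -2.428]
wrist_force: [0.5, -0.8, 0.4]
width: 0.997
```

```bash
python3 - <<'E'
from plant import arm
from h import *
np.set_printoptions(suppress=True,precision=4)
o=arm.get_obs();print(o['position'],delta(o,449.5,16.5,68.5))
P=arm.camera_params("wrist");im,d=arm.grab_frame("wrist");cv2.imwrite("pics/w6.png",cv2.resize(im[120:260,180:330,::-1],None,fx=4,fy=4,interpolation=cv2.INTER_CUBIC))
print((proj(P,(449.5,16.5,82))-[180,120])*4)
E
```

```text
[448.5143  16.3848 110.1231] (array([0.0416, 0.0001, 0.001 ]), np.float64(-0.0), np.float64(-0.02))
[301.9739 398.3114]
```

View pics/w6.png

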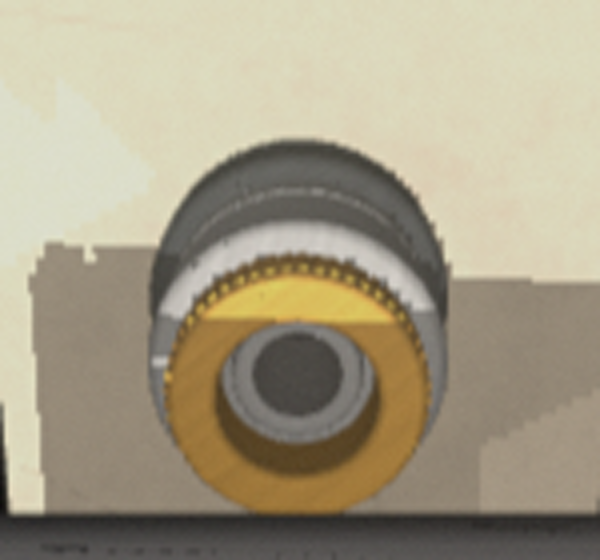

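>>> step_arm([
  [1,0.02,0,0.001,0],
  [1,0.036,0,0.001,0],
  [1,0.041,0,0.001,0],
  [1,0.041,0,0.001,0],
  [1,0.041,0,0.001,0],
], grip_force=30)

```text
t: 11.78
position: [450.0, 16.8, 69.8]
tool_rot: [0.371, 1.569, 0.37]
wrist_force: [-0.1, -0.4, 0.2]
width: 0.996
```

>>> step_arm([
  [-1,0.001,0,0,0],
  [-1,0.001,0,0,0],
  [-1,0.001,0,0,0],
  [-1,0.001,0,0,0],
  [-1,0.001,0,0,0],
  [-1,0.001,0,0,0],
  [-1,0.001,0,0,0],
])

```text
t: 12.65
position: [449.4, 16.6, 68.1]
tool_rot: [-2.8, 1.571, -2.8]
wrist_force: [-0.8, 0.9, 0.3]
width: 0.518
```

>>> step_arm([
  [-1,-0.008,0,0,0],
  [-1,-0.02,0,0,0],
  [-1,-0.04,0,0,0],
  [-1,-0.06,0,0,0],
  [-1,-0.065,0.03,0,0],
  [-1,-0.065,0.08,0,0],
  [-1,-0.065,0.1,0,0],
  [-1,-0.065,0.1,0,0],
])

```text
t: 13.65
position: [449.7, 117.9, 133.9]
tool_rot: [0.644, 1.57, 0.646]
wrist_force: [-0.2, -0.2, -0.9]
width: 0.519
```

```bash
python3 - <<'E'
from plant import arm
from h import *
np.set_printoptions(suppress=True,precision=4)
o=arm.get_obs();print(o['position'],o['wrist_force'],delta(o,447,221,120))
P=arm.camera_params("wrist");im,d=arm.grab_frame("wrist");cv2.imwrite("pics/w7.png",im[:,:,::-1])
print(proj(P,(447,221,8)),proj(P,(447,221,27.5)))
n="side";im,d=arm.grab_frame(n);cv2.imwrite(f"pics/{n}7.png",cv2.resize(im[60:290,180:400,::-1],None,fx=2.6,fy=2.6,interpolation=cv2.INTER_CUBIC))
E
```

```text
[449.6788 117.9235 133.8725] [-0.169  -0.1686 -0.9416] (array([ 0.0139,  0.1031, -0.0025]), np.float64(0.1), np.float64(0.11))
[358.0739 180.0889] [365.086  185.0791]
```

View pics/w7.png

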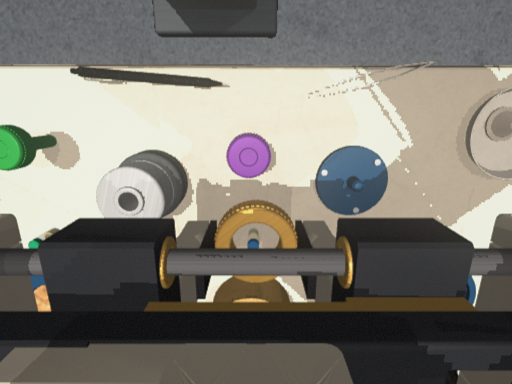

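View pics/side7.png

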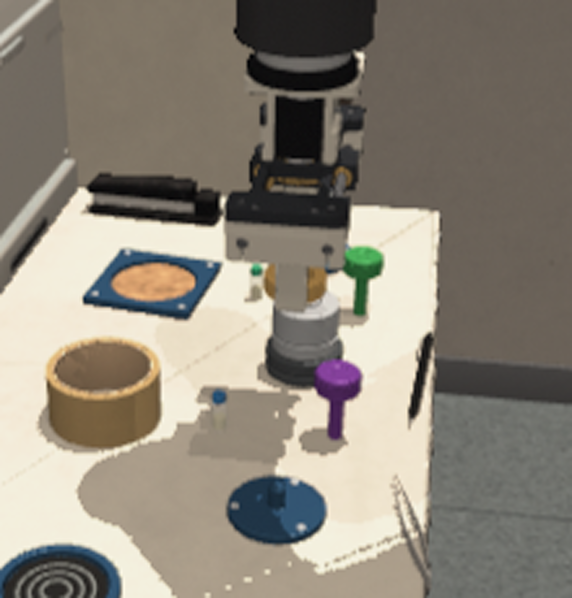

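>>> step_arm([
  [-1,0,0.03,0,0],
  [-1,0,0.06,-0.002,0],
  [-1,0,0.09,-0.002,0],
  [-1,0,0.1,-0.002,0],
  [-1,0,0.1,-0.002,0],
  [-1,0,0.1,-0.002,0],
])

```text
t: 14.5
position: [447.4, 215.5, 133.0]
tool_rot: [-2.416, 1.57, -2.417]
wrist_force: [-0.5, -0.5, -1.0]
width: 0.513
```

```bash
python3 - <<'E'
from plant import arm
from h import *
np.set_printoptions(suppress=True,precision=4)
o=arm.get_obs();print(o['position'],o['wrist_force'],delta(o,447,219,40))
P=arm.camera_params("wrist");im,d=arm.grab_frame("wrist");cv2.imwrite("pics/w8.png",im[:,:,::-1])
cv2.imwrite("pics/w8c.png",cv2.resize(im[120:270,180:330,::-1],None,fx=4,fy=4,interpolation=cv2.INTER_CUBIC))
for X in ((447,219,8),(447,219,27.5),(447,219,148)): print((proj(P,X)-[180,120])*4)
for n,(x0,y0) in(("side",(220,140)),("scene",(170,150))):
  P=arm.camera_params(n);im,d=arm.grab_frame(n);cv2.imwrite(f"pics/{n}8.png",cv2.resize(im[y0:y0+150,x0:x0+130,::-1],None,fx=4,fy=4,interpolation=cv2.INTER_CUBIC))
  for X in ((447,219,8),(447,219,27.5),(447,219,148)): print(n,(proj(P,X)-[x0,y0])*4)
E
```

```text
[447.3719 215.5143 133.0164] [-0.4648 -0.5075 -0.985 ] (array([ 0.093 ,  0.0035, -0.0003]), np.float64(-0.1), np.float64(-0.06))
[316.1367 250.6336]
[316.9524 271.2038]
[326.302  506.9672]
side [267.5741 458.0002]
side [268.4363 424.9002]
side [274.2064 203.3784]
scene [226.0086 381.4023]
scene [225.2158 358.8382]
scene [219.9307 208.4071]
```

View pics/w8c.png

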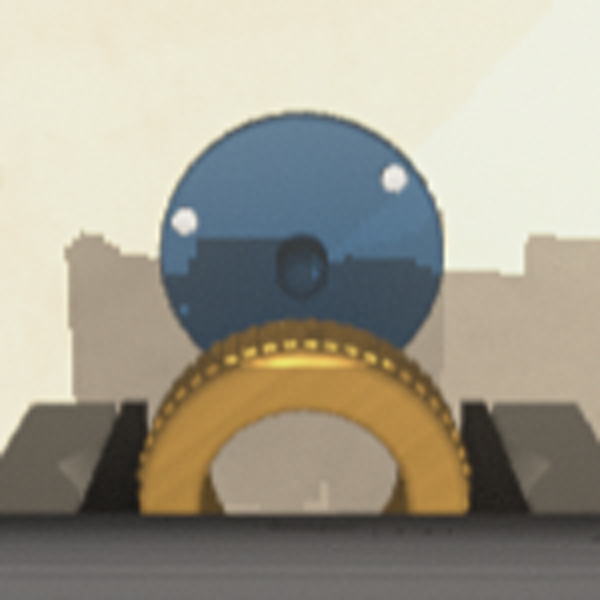

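View pics/side8.png

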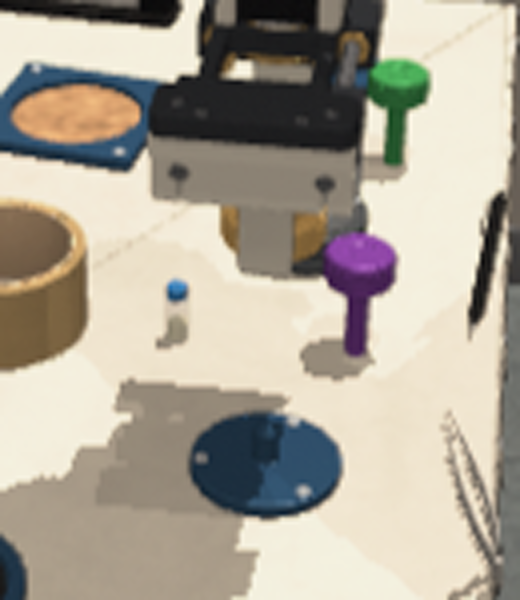

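View pics/scene8.png

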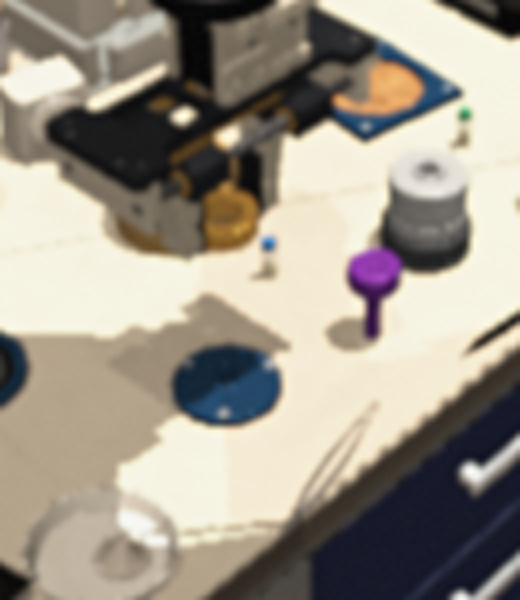

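>>> step_arm([
  [-1,0.03,0.001,0,0],
  [-1,0.06,0.001,0,0],
  [-1,0.08,0.001,0,0],
  [-1,0.088,0.001,0,0],
  [-1,0.088,0.001,0,0],
  [-1,0.088,0.001,0,0],
])

```text
t: 15.4
position: [448.0, 218.0, 45.9]
tool_rot: [0.72, 1.569, 0.72]
wrist_force: [0.1, 0.2, -0.6]
width: 0.513
```

```bash
python3 - <<'E'
from plant import arm
from h import *
np.set_printoptions(suppress=True,precision=4)
o=arm.get_obs();print(o['position'],o['wrist_force'],delta(o,447,217,10.5))
P=arm.camera_params("wrist");im,d=arm.grab_frame("wrist");
cv2.imwrite("pics/w9c.png",cv2.resize(im[100:270,160:350,::-1],None,fx=3.5,fy=3.5,interpolation=cv2.INTER_CUBIC))
for n,(x0,y0) in(("side",(220,140)),("scene",(170,150))):
  P=arm.camera_params(n);im,d=arm.grab_frame(n);cv2.imwrite(f"pics/{n}9.png",cv2.resize(im[y0:y0+150,x0:x0+130,::-1],None,fx=4,fy=4,interpolation=cv2.INTER_CUBIC))
E
```

```text
[448.0439 218.0298  45.9138] [ 0.0647  0.155  -0.6378] (array([ 0.0354, -0.0011, -0.0011]), np.float64(-0.0), np.float64(-0.01))
```

View pics/w9c.png

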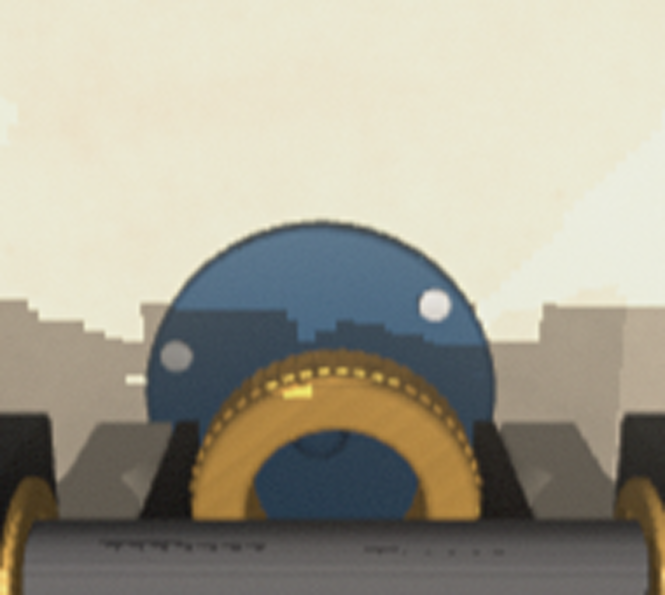

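View pics/side9.png

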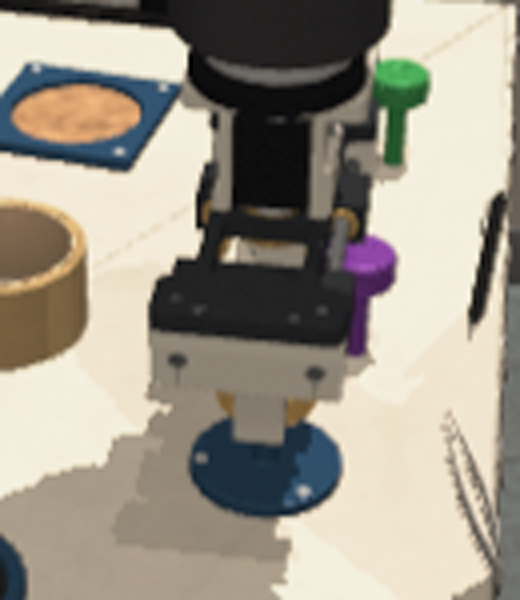

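View pics/scene9.png

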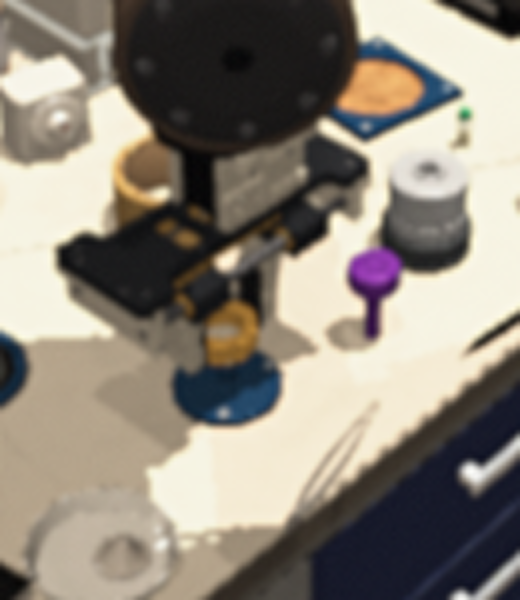

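>>> step_arm([
  [-1,0,-0.0025,-0.001,0],
  [-1,0.01,-0.0025,-0.001,0],
  [-1,0.02,-0.0025,-0.001,0],
  [-1,0.028,-0.0025,-0.001,0],
  [-1,0.031,-0.0025,-0.001,0],
  [-1,0.031,-0.0025,-0.001,0],
  [-1,0.031,-0.0025,-0.001,0],
])

```text
t: 16.42
position: [446.7, 215.3, 14.2]
tool_rot: [0.687, 1.571, 0.687]
wrist_force: [-0.5, -0.0, -1.6]
width: 0.516
```

>>> step_arm([
  [-1,0.002,0,0,0],
  [-1,0.0035,0,0,0],
  [-1,0.0035,0,0,0],
])

```text
t: 16.8
position: [446.5, 215.1, 10.5]
tool_rot: [-2.533, 1.571, -2.533]
wrist_force: [0.4, -0.1, -1.8]
width: 0.52
```

>>> step_arm([
  [-1,0.0006,0,0,0],
  [-1,0.0012,0,0,0],
])

```text
t: 17.05
position: [446.6, 215.2, 10.0]
tool_rot: [-0.056, 1.571, -0.056]
wrist_force: [-4.8, -1.6, 12.9]
width: 0.515
```

>>> step_arm([
  [1,0,0,0,0],
  [1,0,0,0,0],
  [1,0,0,0,0],
  [1,0,0,0,0],
  [1,-0.03,0,0,0],
  [1,-0.08,0,0,0],
  [1,-0.11,0,0,0],
  [1,-0.11,0,0,0],
])

```text
t: 18.05
position: [447.7, 216.3, 121.9]
tool_rot: [0.774, 1.566, 0.774]
wrist_force: [-0.0, 0.1, -0.0]
width: 0.998
```

```bash
python3 - <<'E'
from plant import arm
from h import *
np.set_printoptions(suppress=True,precision=4)
o=arm.get_obs();print(o['position'],o['wrist_force'],o['width'],delta(o,449.5,16.5,120))
P=arm.camera_params("wrist");im,d=arm.grab_frame("wrist");cv2.imwrite("pics/w10.png",im[:,:,::-1])
E
```

```text
[447.7345 216.2822 121.8884] [-0.0481  0.0634 -0.0482] 0.9978260959633467 (array([ 0.0012, -0.1998,  0.0018]), np.float64(0.0), np.float64(0.0))
```

View pics/w10.png

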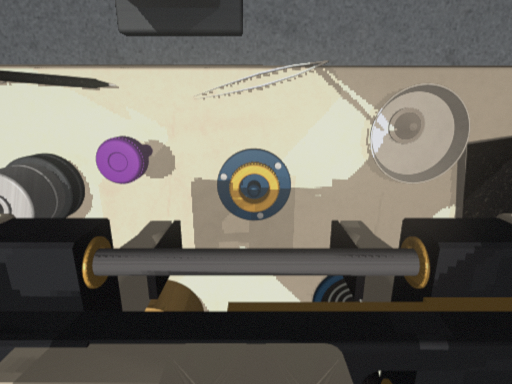

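Ring sits round the post, at (254,187) in the wrist view. Next is the sleeve.

>>> step_arm([
  [1,0,-0.05,0,0],
  [1,0,-0.1,0,0],
  [1,0,-0.15,0.002,0],
  [1,0,-0.19,0.002,0],
  [1,0.01,-0.2,0.002,0],
  [1,0.02,-0.2,0.002,0],
  [1,0.02,-0.2,0.002,0],
  [1,0.02,-0.2,0.002,0],
])

```text
t: 19.1
position: [448.6, 15.9, 99.2]
tool_rot: [-2.487, 1.57, -2.486]
wrist_force: [0.1, -0.1, -0.7]
width: 0.998
```

```bash
python3 - <<'E'
from plant import arm
from h import *
np.set_printoptions(suppress=True,precision=4)
o=arm.get_obs();print(o['position'],delta(o,449.5,16.5,34))
P=arm.camera_params("wrist");im,d=arm.grab_frame("wrist");cv2.imwrite("pics/w11.png",cv2.resize(im[120:260,180:330,::-1],None,fx=4,fy=4,interpolation=cv2.INTER_CUBIC))
print((proj(P,(449.5,16.5,69))-[180,120])*4)
E
```

```text
[448.5744  15.9227  99.1617] (array([0.0652, 0.0006, 0.001 ]), np.float64(0.1), np.float64(0.06))
[304.5636 393.6185]
```

View pics/w11.png

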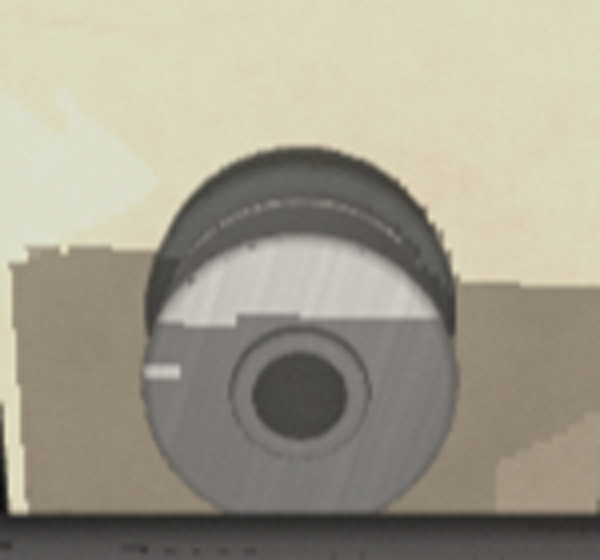

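>>> step_arm([
  [1,0.02,0,0.001,0],
  [1,0.04,0,0.001,0],
  [1,0.06,0,0.001,0],
  [1,0.065,0,0.001,0],
  [1,0.065,0,0.0005,0],
  [1,0.065,0,0.0005,0],
], grip_force=50)

```text
t: 19.9
position: [449.5, 15.5, 35.1]
tool_rot: [0.356, 1.57, 0.356]
wrist_force: [0.6, 0.3, 0.2]
width: 1.003
```

>>> step_arm([
  [-1,0,0,0,0],
  [-1,0,0,0,0],
  [-1,0,0,0,0],
  [-1,0,0,0,0],
  [-1,0,0,0,0],
  [-1,0,0,0,0],
])

```text
t: 20.65
position: [449.0, 15.2, 34.5]
tool_rot: [0.486, 1.571, 0.486]
wrist_force: [-0.8, 1.3, 3.9]
width: 0.638
```

>>> step_arm([
  [-1,-0.01,0,0,0],
  [-1,-0.025,0,0,0],
  [-1,-0.045,0,0,0],
  [-1,-0.065,0,0,0],
  [-1,-0.08,0,0,0],
  [-1,-0.08,0,0,0],
  [-1,-0.08,0,0,0],
])

```text
t: 21.52
position: [448.3, 14.9, 113.8]
tool_rot: [-3.021, 1.57, -3.021]
wrist_force: [-0.7, 0.1, -5.1]
width: 0.64
```

```bash
python3 - <<'E'
from plant import arm
from h import *
np.set_printoptions(suppress=True,precision=4)
o=arm.get_obs();print(o['position'],o['wrist_force'],o['width'],delta(o,582,325,115))
n="side";im,d=arm.grab_frame(n);cv2.imwrite(f"pics/{n}11.png",cv2.resize(im[60:260,200:400,::-1],None,fx=3,fy=3,interpolation=cv2.INTER_CUBIC))
E
```

```text
[448.2717  14.9072 113.789 ] [-0.663   0.0759 -5.0862] 0.6402909913229092 (array([-0.0014,  0.3102,  0.1335]), np.float64(-0.0), np.float64(-0.04))
```

View pics/side11.png

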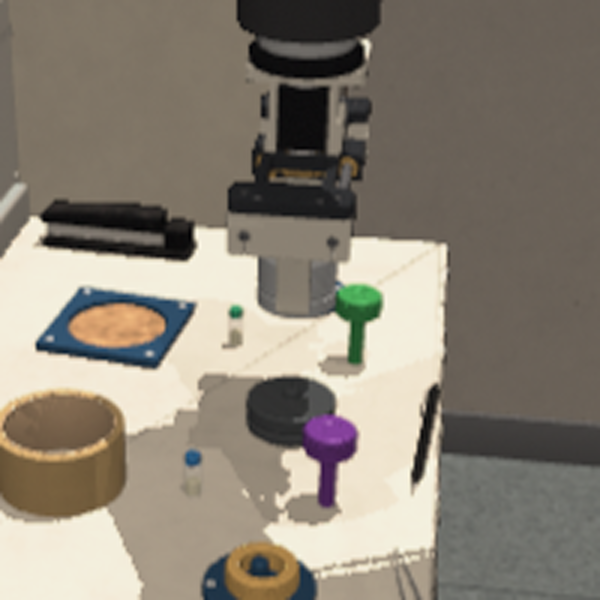

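>>> step_arm([
  [-1,0,0.03,0.01,0],
  [-1,0,0.075,0.028,0],
  [-1,0,0.12,0.048,0],
  [-1,0,0.165,0.07,0],
  [-1,0,0.21,0.09,0],
  [-1,0,0.25,0.108,0],
  [-1,0,0.285,0.124,0],
  [-1,0,0.305,0.133,0],
])

```text
t: 22.58
position: [582.1, 321.5, 112.3]
tool_rot: [-2.404, 1.568, -2.404]
wrist_force: [0.1, -0.7, -4.7]
width: 0.638
```

>>> step_arm([
  [-1,0,0.003,0,0],
  [-1,0,0.003,0,0],
])

```text
t: 22.82
position: [581.3, 322.5, 112.9]
tool_rot: [-2.454, 1.568, -2.454]
wrist_force: [-0.3, -0.1, -4.4]
width: 0.641
```

```bash
python3 - <<'E'
from plant import arm
from h import *
np.set_printoptions(suppress=True,precision=4)
o=arm.get_obs();print(o['position'],o['wrist_force'],o['width'],delta(o,582,325,115))
P=arm.camera_params("wrist");im,d=arm.grab_frame("wrist");cv2.imwrite("pics/w12.png",im[:,:,::-1])
cv2.imwrite("pics/w12c.png",cv2.resize(im[100:270,160:350,::-1],None,fx=3.5,fy=3.5,interpolation=cv2.INTER_CUBIC))
for X in((582,325,3),(582,325,8),(582,325,115+32)): print((proj(P,X)-[160,100])*3.5)
for n in("side","scene"):
  im,d=arm.grab_frame(n);x0,y0=(130,180) if n=="side" else(100,160);cv2.imwrite(f"pics/{n}12.png",cv2.resize(im[y0:y0+150,x0:x0+150,::-1],None,fx=4,fy=4,interpolation=cv2.INTER_CUBIC))
E
```

```text
[581.2575 322.5142 112.9293] [-0.3342 -0.0586 -4.3894] 0.6408124470078103 (array([-0.0021,  0.0025,  0.0007]), np.float64(-0.0), np.float64(-0.02))
[344.0138 307.452 ]
[344.1268 312.3619]
[350.3846 584.4468]
```

View pics/w12c.png

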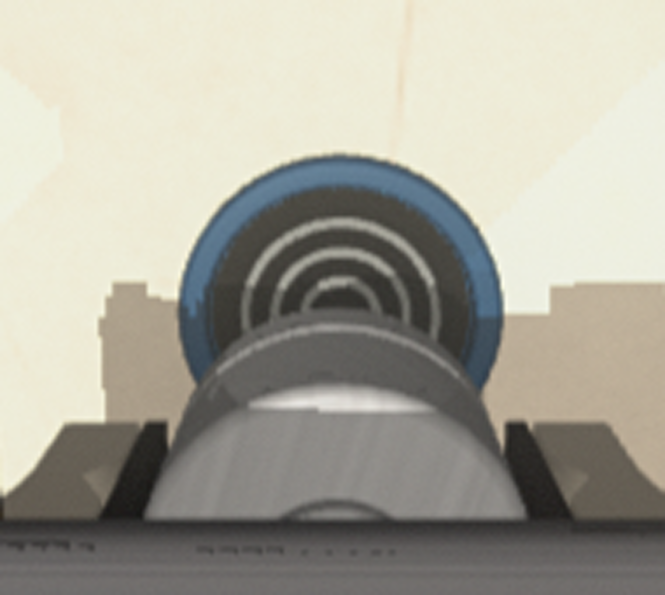

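View pics/side12.png

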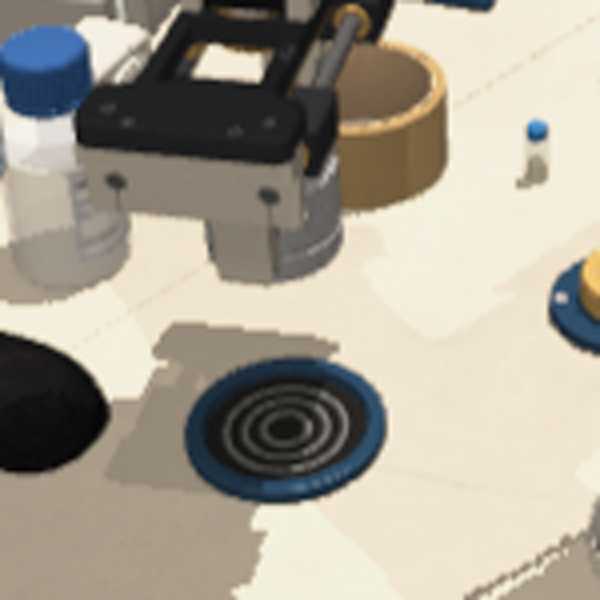

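View pics/scene12.png

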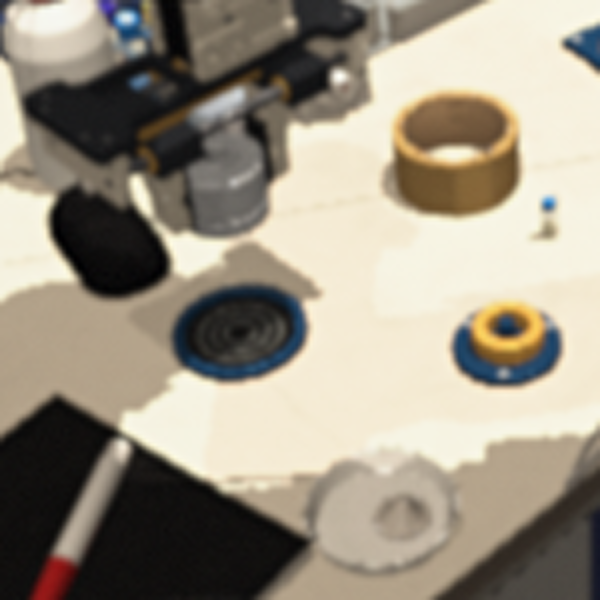

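>>> step_arm([
  [-1,0.02,0.0015,0.0005,0],
  [-1,0.04,0.0015,0.0005,0],
  [-1,0.06,0.0015,0.0005,0],
  [-1,0.08,0.0015,0.0005,0],
  [-1,0.09,0.0015,0.0005,0],
  [-1,0.095,0.0015,0.0005,0],
  [-1,0.095,0.0015,0.0005,0],
  [-1,0.095,0.0015,0.0005,0],
])

```text
t: 23.98
position: [583.0, 324.9, 20.2]
tool_rot: [0.688, 1.569, 0.688]
wrist_force: [0.3, 0.3, -4.1]
width: 0.64
```

>>> step_arm([
  [-1,0.002,-0.0005,-0.0005,0],
  [-1,0.004,-0.0005,-0.0005,0],
  [-1,0.004,-0.0005,-0.0005,0],
  [-1,0.004,-0.0005,-0.0005,0],
])

```text
t: 24.48
position: [582.1, 324.1, 15.3]
tool_rot: [-2.333, 1.571, -2.334]
wrist_force: [0.4, 0.9, -5.2]
width: 0.636
```

>>> step_arm([
  [-1,0.0008,0,0,0],
  [-1,0.0016,0,0,0],
  [-1,0.0016,0,0,0],
])

```text
t: 24.85
position: [582.0, 324.0, 13.6]
tool_rot: [-2.497, 1.571, -2.497]
wrist_force: [-0.3, -0.2, -4.8]
width: 0.636
```

>>> step_arm([
  [-1,0.0006,0,0,0],
  [-1,0.001,0,0,0],
  [-1,0.001,0,0,0],
])

```text
t: 25.22
position: [582.1, 324.1, 13.5]
tool_rot: [0.446, 1.57, 0.446]
wrist_force: [-3.7, -1.8, 5.3]
width: 0.643
```

Contact felt, at the floor height. Releasing and lifting.

>>> step_arm([
  [1,0,0,0,0],
  [1,0,0,0,0],
  [1,0,0,0,0],
  [1,0,0,0,0],
  [1,-0.03,0,0,0],
  [1,-0.08,0,0,0],
  [1,-0.11,0,0,0],
  [1,-0.11,0,0,0],
])

```text
t: 26.22
position: [583.5, 325.3, 126.1]
tool_rot: [0.698, 1.565, 0.698]
wrist_force: [0.0, -0.0, -0.1]
width: 0.998
```

```bash
python3 - <<'E'
from plant import arm
from h import *
np.set_printoptions(suppress=True,precision=4)
o=arm.get_obs();print(o['position'],o['wrist_force'],o['width'],delta(o,449.5,15.5,70))
P=arm.camera_params("wrist");im,d=arm.grab_frame("wrist");cv2.imwrite("pics/w13.png",im[:,:,::-1])
E
```

```text
[583.5197 325.2718 126.0742] [ 0.0228 -0.0491 -0.0989] 0.9980194385314172 (array([ 0.0544, -0.31  , -0.1343]), np.float64(0.0), np.float64(0.0))
```

View pics/w13.png

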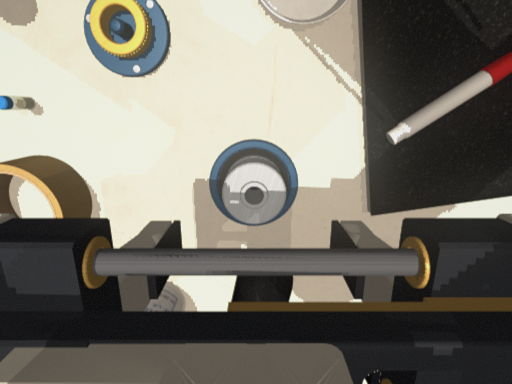

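Sleeve stands centred in the well, bore at (254,196). Next is the base.

>>> step_arm([
  [1,0,-0.04,-0.017,0],
  [1,0,-0.085,-0.036,0],
  [1,0,-0.13,-0.056,0],
  [1,0,-0.175,-0.076,0],
  [1,0,-0.22,-0.095,0],
  [1,0,-0.26,-0.112,0],
  [1,0,-0.295,-0.128,0],
  [1,0.02,-0.31,-0.134,0],
])

```text
t: 27.28
position: [447.1, 12.7, 102.7]
tool_rot: [0.548, 1.57, 0.547]
wrist_force: [0.5, 0.8, -0.7]
width: 1.0
```

>>> step_arm([
  [1,0.02,0,0,0],
  [1,0.035,0,0,0],
  [1,0.035,0,0,0],
  [1,0.035,0,0,0],
])

```text
t: 27.78
position: [447.9, 14.1, 67.7]
tool_rot: [-2.528, 1.57, -2.528]
wrist_force: [0.3, -0.8, 0.1]
width: 0.998
```

```bash
python3 - <<'E'
from plant import arm
from h import *
np.set_printoptions(suppress=True,precision=4)
o=arm.get_obs();print(o['position'],delta(o,449.5,15.5,10.5))
P=arm.camera_params("wrist");im,d=arm.grab_frame("wrist");cv2.imwrite("pics/w14.png",cv2.resize(im[100:260,160:350,::-1],None,fx=3.5,fy=3.5,interpolation=cv2.INTER_CUBIC))
for X in((449.5,15.5,24),(449.5,15.5,32)): print((proj(P,X)-[160,100])*3.5)
E
```

```text
[447.9212  14.1101  67.743 ] (array([0.0572, 0.0014, 0.0016]), np.float64(-0.0), np.float64(-0.0))
[340.4099 393.7559]
[340.566  407.3988]
```

View pics/w14.png

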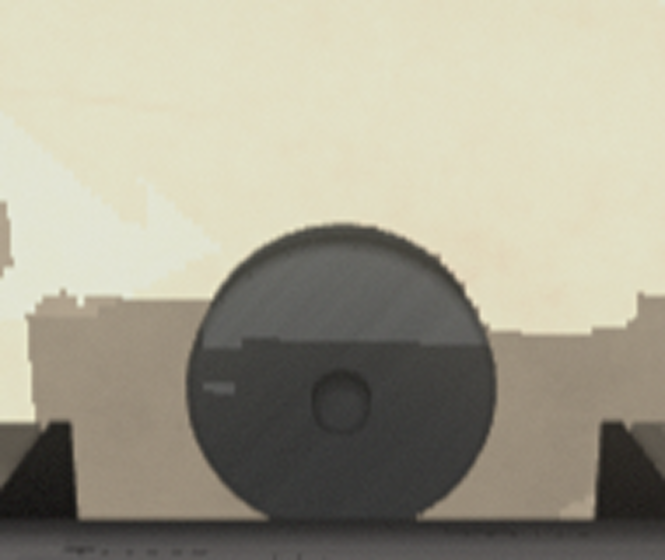

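>>> step_arm([
  [1,0.02,0.0015,0.0015,0],
  [1,0.04,0.0015,0.0015,0],
  [1,0.052,0.0015,0.0015,0],
  [1,0.056,0.0015,0.0015,0],
  [1,0.056,0.0015,0.001,0],
  [1,0.056,0.0015,0.001,0],
], grip_force=50)

```text
t: 28.58
position: [449.3, 15.8, 12.3]
tool_rot: [0.399, 1.57, 0.399]
wrist_force: [0.4, -0.0, -0.0]
width: 0.997
```

>>> step_arm([
  [-1,0.001,0,0,0],
  [-1,0.001,0,0,0],
  [-1,0.001,0,0,0],
  [-1,0.001,0,0,0],
  [-1,0.001,0,0,0],
  [-1,0.001,0,0,0],
])

```text
t: 29.32
position: [449.0, 15.6, 10.9]
tool_rot: [-0.468, 1.571, -0.468]
wrist_force: [-1.6, -0.7, 4.5]
width: 0.743
```

>>> step_arm([
  [-1,-0.01,0,0,0],
  [-1,-0.025,0,0,0],
  [-1,-0.045,0,0,0],
  [-1,-0.065,0,0,0],
  [-1,-0.08,0,0,0],
  [-1,-0.08,0,0,0],
])

```text
t: 30.08
position: [449.2, 15.9, 91.6]
tool_rot: [0.602, 1.569, 0.601]
wrist_force: [-0.9, 0.1, -5.0]
width: 0.739
```

```bash
python3 - <<'E'
from plant import arm
from h import *
np.set_printoptions(suppress=True,precision=4)
o=arm.get_obs();print(o['position'],o['wrist_force'],o['width'],delta(o,608,-107,91))
n="side";im,d=arm.grab_frame(n);cv2.imwrite(f"pics/{n}15.png",cv2.resize(im[60:260,200:400,::-1],None,fx=3,fy=3,interpolation=cv2.INTER_CUBIC))
E
```

```text
[449.2232  15.891   91.6181] [-0.8705  0.1364 -5.0097] 0.7385530828259755 (array([ 0.0007, -0.1228,  0.1588]), np.float64(-0.0), np.float64(-0.03))
```

View pics/side15.png

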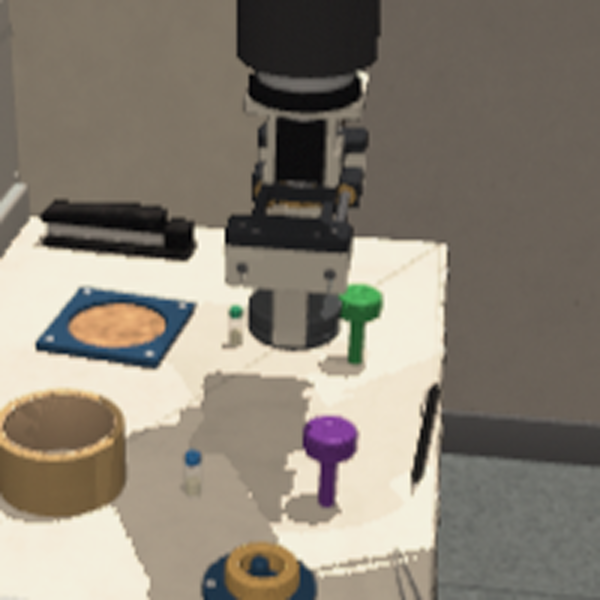

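>>> step_arm([
  [-1,0,-0.02,0.025,0],
  [-1,0,-0.045,0.058,0],
  [-1,0,-0.07,0.091,0],
  [-1,0,-0.095,0.123,0],
  [-1,0,-0.113,0.147,0],
  [-1,0,-0.123,0.159,0],
  [-1,0,-0.123,0.159,0],
  [-1,0,-0.123,0.159,0],
])

```text
t: 31.12
position: [606.7, -107.0, 90.1]
tool_rot: [3.012, 1.569, 3.011]
wrist_force: [-0.6, 0.7, -5.5]
width: 0.742
```

```bash
python3 - <<'E'
from plant import arm
from h import *
np.set_printoptions(suppress=True,precision=4)
o=arm.get_obs();print(o['position'],o['wrist_force'],o['width'],delta(o,608,-107,15))
P=arm.camera_params("wrist");im,d=arm.grab_frame("wrist");cv2.imwrite("pics/w16.png",im[:,:,::-1])
cv2.imwrite("pics/w16c.png",cv2.resize(im[100:270,160:350,::-1],None,fx=3.5,fy=3.5,interpolation=cv2.INTER_CUBIC))
Q=[(proj(P,(608+41*np.cos(t),-107+41*np.sin(t),3))-[160,100])*3.5 for t in np.radians([180,150,210,90,270])];print(np.array(Q))
for n in("side","scene"):
  im,d=arm.grab_frame(n);x0,y0=(170,60) if n=="side" else(190,90);cv2.imwrite(f"pics/{n}16.png",cv2.resize(im[y0:y0+150,x0:x0+150,::-1],None,fx=4,fy=4,interpolation=cv2.INTER_CUBIC))
E
```

```text
[ 606.7449 -107.0047   90.0602] [-0.6014  0.744  -5.5278] 0.742401679582692 (array([ 0.0751, -0.    ,  0.0014]), np.float64(-0.0), np.float64(-0.02))
[[333.6949 170.1827]
 [418.4229 192.7572]
 [249.073  193.0127]
 [497.1262 333.1519]
 [170.9557 333.5798]]
```

View pics/w16c.png

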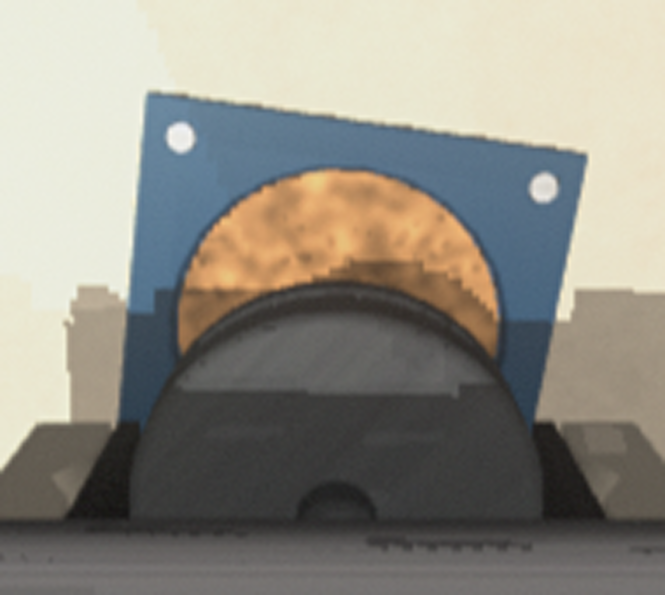

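View pics/side16.png

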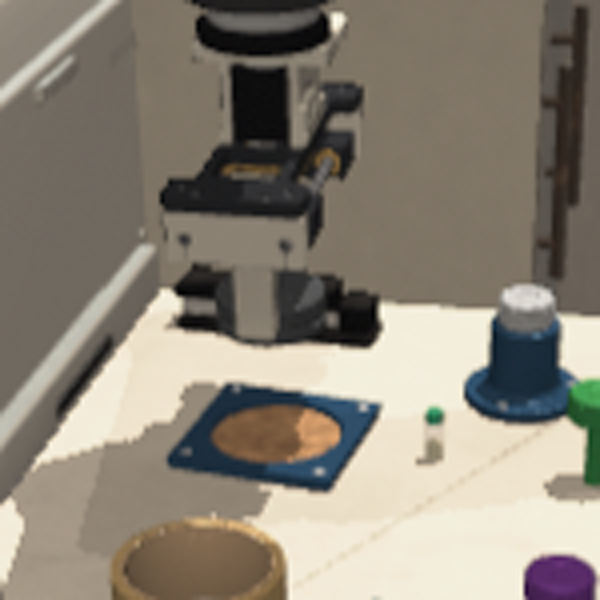

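View pics/scene16.png

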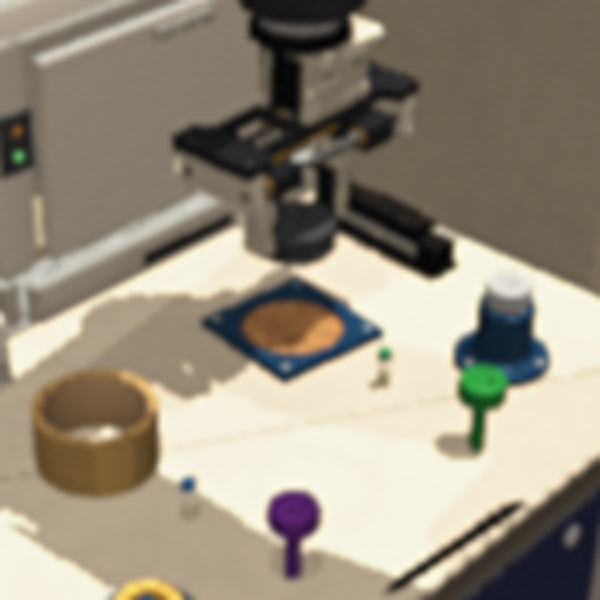

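>>> step_arm([
  [-1,0.02,0.001,0.0005,0],
  [-1,0.04,0.001,0.0005,0],
  [-1,0.058,0.001,0.0005,0],
  [-1,0.068,0.001,0.0005,0],
  [-1,0.071,0.001,0,0],
  [-1,0.071,0.001,0,0],
  [-1,0.071,0.001,0,0],
])

```text
t: 32.15
position: [608.5, -106.4, 20.5]
tool_rot: [0.029, 1.57, 0.029]
wrist_force: [-0.7, 0.3, -6.8]
width: 0.736
```

>>> step_arm([
  [-1,0.002,0,-0.001,0],
  [-1,0.004,0,-0.001,0],
  [-1,0.004,0,-0.001,0],
  [-1,0.004,0,-0.001,0],
])

```text
t: 32.65
position: [607.0, -106.4, 15.8]
tool_rot: [-1.161, 1.571, -1.162]
wrist_force: [1.1, 0.2, -5.1]
width: 0.739
```

>>> step_arm([
  [-1,0.001,0,0,0],
  [-1,0.0018,0,0,0],
  [-1,0.0018,0,0,0],
])

```text
t: 33.02
position: [607.0, -106.4, 14.0]
tool_rot: [-0.367, 1.571, -0.367]
wrist_force: [0.3, 0.4, -3.9]
width: 0.743
```

>>> step_arm([
  [-1,0.0006,0,0,0],
  [-1,0.0008,0,0,0],
  [-1,0.0008,0,0,0],
])

```text
t: 33.4
position: [607.0, -106.4, 13.9]
tool_rot: [-0.236, 1.57, -0.237]
wrist_force: [-3.1, 1.9, 5.0]
width: 0.742
```

>>> step_arm([
  [1,0,0,0,0],
  [1,0,0,0,0],
  [1,0,0,0,0],
  [1,0,0,0,0],
  [1,-0.03,0,0,0],
  [1,-0.08,0,0,0],
  [1,-0.13,0,0,0],
  [1,-0.14,0,0,0],
])

```text
t: 34.4
position: [609.1, -106.4, 157.4]
tool_rot: [0.015, 1.564, 0.015]
wrist_force: [0.0, 0.6, -0.6]
width: 0.998
```

```bash
python3 - <<'E'
from plant import arm
from h import *
o=arm.get_obs();print(o['position'],o['wrist_force'],o['width'])
im,d=arm.grab_frame("wrist");cv2.imwrite("pics/w17.png",im[:,:,::-1])
for n in("side","scene"):
  im,d=arm.grab_frame(n);x0,y0=(150,100) if n=="side" else(120,130);cv2.imwrite(f"pics/{n}17.png",cv2.resize(im[y0:y0+220,x0:x0+230,::-1],None,fx=2.7,fy=2.7,interpolation=cv2.INTER_CUBIC))
E
```

```text
[ 609.06640494 -106.44935738  157.37879208] [ 0.00634148  0.63725966 -0.61435745] 0.9982770079558687
```

View pics/w17.png

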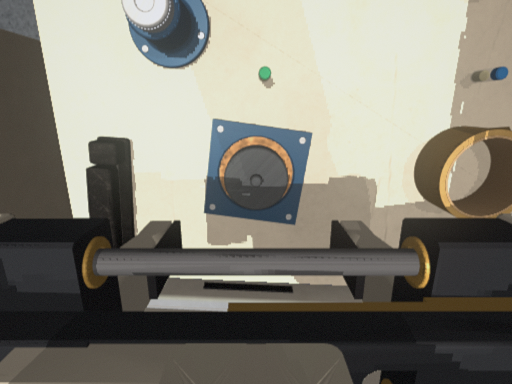

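View pics/side17.png

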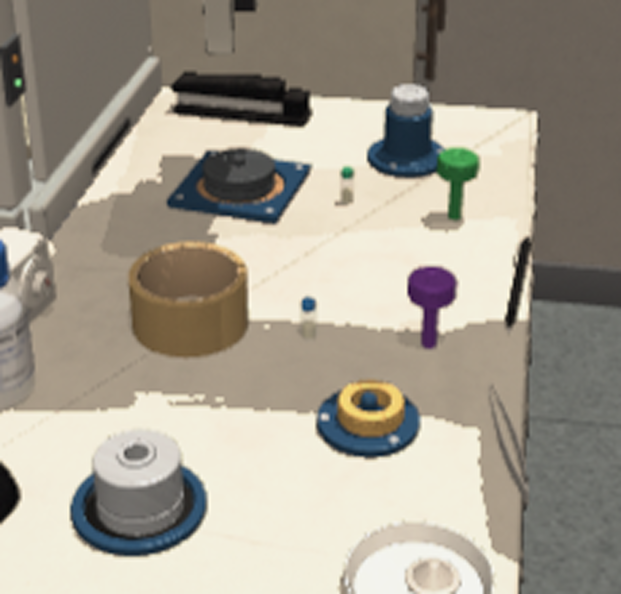

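View pics/scene17.png

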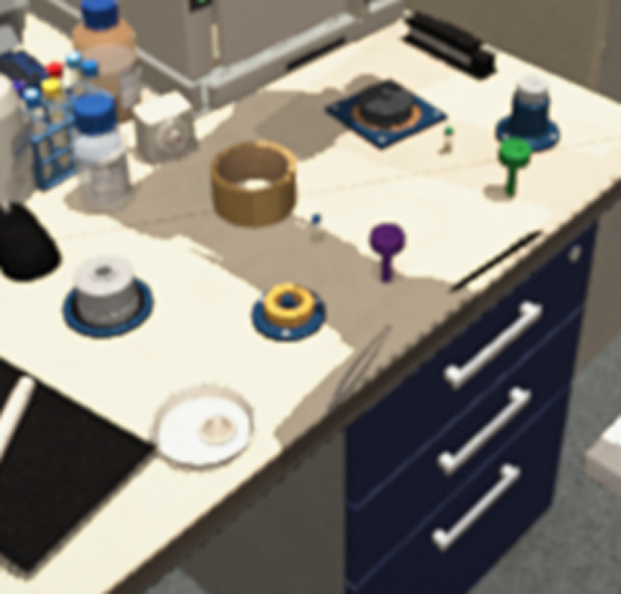

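```bash
python3 - <<'E'
from plant import arm
from h import *
im=cv2.imread("pics/w17.png")
P=arm.camera_params("wrist")
k=5;x0,y0=195,110
c=cv2.resize(im[y0:y0+120,x0:x0+125],None,fx=k,fy=k,interpolation=cv2.INTER_CUBIC)
for (X,Y,r,z,col) in((607.3,-106,41,8,(0,255,0)),(607,-106.3,33,27,(0,0,255))):
    q=np.array([(proj(P,(X+r*np.cos(t),Y+r*np.sin(t),z))-[x0,y0]+.5)*k for t in np.linspace(0,6.28,80)]).astype(int)
    cv2.polylines(c,[q],True,col,1)
cv2.imwrite("pics/w17c.png",c)
E
```

```text
(no output)
```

View pics/w17c.png

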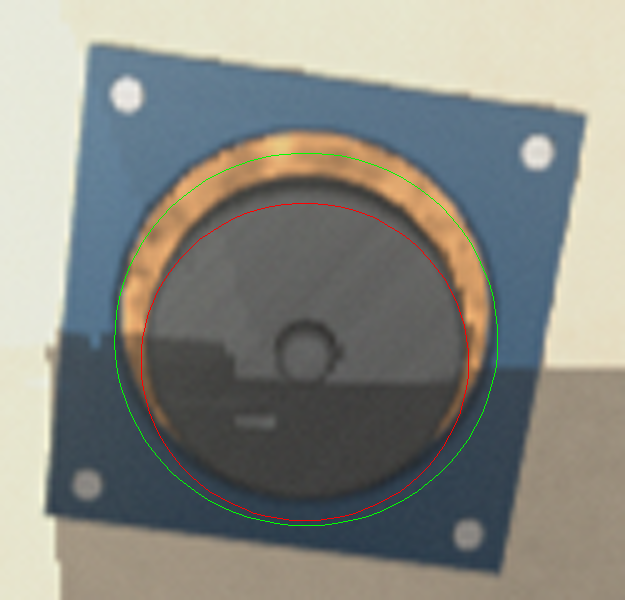

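The base sits centred in the cork floor. Both overlay circles are shifted by the same amount, because the arm was still settling when the picture was taken. All four parts are seated, both vials stand and the gripper is clear, so I'm handing in.

```bash
python3 - <<'E'
from plant import arm
o=arm.get_obs();print(o['t'],o['wrist_force'],o['position']);print(arm.job_done())
E
```

```text
34.55 [-0.27030099 -0.4075165  -0.27954005] [ 606.79385913 -106.31689057  153.03662493]
the job is handed in; nothing more can be done
None
```

The die is apart: I took it down from the top and set each of the four parts in its own holder. I handed it in at 34.6 s, with the gripper open and about 150 mm above the desk.

- **Order:** plunger into the tall stand, ring over the post, sleeve into the rubber-lined well, base into the cork tray. I lowered each part until the force reading showed contact before releasing it. The plunger's polished end stayed clear of the desk.
- **Last pictures:** all four parts look upright and seated, the base looks centred on its cork, and both vials and the two look-alikes stand where they were.
- **Disagreements:** for the post, the fixed cameras and the wrist camera differed by about 5 mm in y; I followed the wrist camera and the ring went on cleanly. On the final base check, my overlay circles for both base and cork were off by the same amount, since the arm was still settling. I judged the base by its position relative to the cork.
- **Not checked:** I took no separate measurement of tilt.

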